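# Stand the wax trees and casting flasks on their sprue bases

## Task

Set up the three casting flasks: stand each of the two loose wax trees on its foot in the middle socket of the rubber base of its own size (big tree on the big base, smaller tree on the middle base; the small base already carries its tree). Sleeve each steel flask over the tree on the base of its own size and let go, so that every flask stands upright and fully home inside its base's collar with the tree upright inside it.

Things in the scene. Friction and masses are not known exactly. Their poses are not given: they have to be found in the camera images.
- big_base: Largest of three firm black rubber sprue bases lying flat on the bench, fixed to it: a round disc 89 mm across with a flared collar (rim 84 mm inside, narrowing to 72 mm at the floor). Origin: centre of its underside on the bench; z up. Inner floor 6 mm above the bench, collar rim 20 mm above the bench. In its middle a round socket for a tree's foot: rim 11 mm above the bench, 45 mm wide inside at the rim, 40 mm at the floor. Round, so its yaw means nothing.
- mid_base: Middle-sized black rubber sprue base, fixed: 77 mm across, collar 72 mm inside at the rim and 60 mm at the floor; socket 37 mm wide inside at its rim, 33 mm at the floor. Origin and heights as for the big base.
- small_base: Smallest black rubber sprue base, fixed: 65 mm across, collar 60 mm inside at the rim and 48 mm at the floor. A small wax tree (25 mm wide, top 51 mm above the bench) is already fixed upright in its middle. Origin and floor and collar heights as for the big base.
- big_flask_mid (a point): Biggest plain steel casting flask: a tube open at both ends, 66 mm outside diameter, wall 2.5 mm, 88 mm tall, about 0.3 kg, standing upright on the bench and loose. Point: on the axis half-way up (44 mm above its lower rim); z along the axis.
- mid_flask_mid (a point): Middle steel casting flask: tube 54 mm outside diameter, wall 2.5 mm, 72 mm tall, about 0.2 kg, standing loose. Point: on the axis half-way up (36 mm); z along the axis.
- small_flask_mid (a point): Smallest steel casting flask: tube 42 mm outside diameter, wall 2.5 mm, 56 mm tall, about 0.12 kg, standing loose. Point: on the axis half-way up (28 mm); z along the axis.
- big_tree_mid (a point): Bigger loose wax tree (dark green, rigid), 80 mm tall, standing upright on the bench on its flat round foot, 28 mm across: a round stem 10 to 11 mm thick with three tiers of finger-ring patterns, 46 mm across at the widest; the topmost 25 mm of the stem are bare, to hold it by. About 45 g. Point: on the stem's axis half-way up (40 mm above the underside of the foot); z up along the stem.
- mid_tree_mid (a point): Smaller loose wax tree (dark green, rigid), 64 mm tall, standing upright on its flat round foot, 22 mm across: a round stem 10 to 11 mm thick with two tiers of ring patterns, 34 mm across at the widest; the topmost 24 mm of the stem are bare, to hold it by. About 30 g. Point: on the stem's axis half-way up (32 mm above the underside of the foot); z up along the stem.
Things that resemble listed ones, but are neither listed nor needed, are in the scene too. Leave any orange look-alike of the part that bears mid_tree_mid alone.

How it is judged:
At the end, for the whole second after the job is handed in: Each flask upright (0.1 rad) on the base of its size, axis within 8 mm of the centre, lower rim on the floor (4 mm); big tree on the big base and middle tree on the middle base, upright (0.15 rad), within 10 mm of the centre, foot on the floor (4 mm); all at rest (horizontal distance between big_flask_mid and big_base below 0.008 m and z of big_flask_mid in the frame of big_base between 0.046 and 0.054 m and angle between each of big_flask_mid, mid_flask_mid, small_flask_mid's own z axis and vertical below 0.1 rad and horizontal distance between big_tree_mid and big_base below 0.01 m and z of big_tree_mid in the frame of big_base between 0.042 and 0.05 m and angle between each of big_tree_mid, mid_tree_mid's own z axis and vertical below 0.15 rad and horizontal distance between mid_flask_mid and mid_base below 0.008 m and z of mid_flask_mid in the frame of mid_base between 0.038 and 0.046 m and horizontal distance between mid_tree_mid and mid_base below 0.01 m and z of mid_tree_mid in the frame of mid_base between 0.034 and 0.042 m and horizontal distance between small_flask_mid and small_base below 0.008 m and z of small_flask_mid in the frame of small_base between 0.03 and 0.038 m and linear speed of each of big_flask, mid_flask, small_flask, big_tree, mid_tree below 0.02 m/s); the robot touches nothing.
It also fails if it takes over 115 s, if anything falls off the work surface, if the arm or the gripper's body presses on something with over 40 N, if the wrist force passes 120 N, or if a joint passes its speed limit or range.

## Robot

A 7-joint arm with a two-finger parallel gripper is mounted at the origin on a cart in front of the work surface, level with it; the furniture and walls round the work are solid. World frame = base frame: x ahead of the robot, y to its left, z up, the work surface at z = 0. Lengths are in m, angles in rad, forces in N, time in s.
With the tool pointing down it reaches from about 0.4 to 0.85 m from the base axis. Payload 10.4 kg.
Tool frame: the origin (TCP) lies midway between the tips of the shut fingers; the grasp point (between the pads) lies 19 mm behind it; z points along the fingers, y is the direction in which the jaws open and shut (so a half turn about z gives the same grasp; the last joint's range is limited). The gripper opens to 85 mm and grips with 20 to 120 N. Pads are 22 mm wide; open, the fingers measure 114 mm over their backs; the gripper's body (76 mm by 85 mm) begins 54 mm behind the grasp point. The pads swing forward as they close: fully open they stand 13 mm farther back than shut.
Start: joints at [1.122, 0.332, -0.065, 1.46, 0.022, 1.35, -0.088], TCP at [0.258, -0.569, 0.231] pointing down, gripper open.
Joint ranges: [-2.6, 2.6], [-0.5, 2.12], [-1.47, 1.34], [0.16, 2.42], [-1.27, 4.41], [0.06, 2.06], [-2.6, 2.6]. Speed limits (rad/s): [2.22, 2.22, 2.79, 2.79, 3.14, 3.14, 3.14].

## Interface

Orientations are given as a unit quaternion [x, y, z, w].
In Python, from workcell import get_obs, camera, calibration, hand_in gives the robot as it stands.
- The arm moves only by the shell command python3 -m handwheel 'ROWS' [FORCE]. ROWS is JSON, a list of rows, each an object with "jaw": the finger opening in mm, from 0 to 85.4; "delta_pos": the shift along the tool's x, y, z scaled (see below), a list of three; "turn": the turn about the tool's z scaled (see below). In form: [{"jaw": jaw, "delta_pos": [tx, ty, tz], "turn": turn}, ...]. A call has 1 to 10 rows; each row is the pose to reach, as a shift and turn from the pose commanded when the call began, along the tool's axes at that moment, turning the shorter way round; what a row does not reach only later rows make up. The controller multiplies each number of a shift by 1 m and each number of a turn by pi rad. A row lasts 1/12 s, in which the tool goes at most 41.7 mm and 7.16 degrees, less where a joint would pass 70% of its speed; a pose out of reach is approached as far as the arm can. A call with a number of a shift or a turn outside -1 to 1 is refused whole. A call with a gripper value outside its range is refused whole. The fingers move at their own pace and stop on an object; FORCE is the grip in N (left out, the last holds). Time passes only in rows, so rows that repeat a pose let the fingers close. It gives the time, the measured TCP pose, the force and the opening at its end, in the units of the state.
- get_obs(): the state, without advancing time (a new reading comes with each control period).
- camera(name): name is "scene" or "top"; returns the picture (400x640x3 uint8, red, green, blue); there is no depth.
- calibration(name): a dict with "mtx" (3x3 intrinsics, pixels), "dist_coeffs" ([k1, k2, p1, p2, k3] as OpenCV has them; the pictures are not rectified), "rvec" (rotation vector, rad) and "tvec" (3), from world to camera coordinates, as OpenCV has them. Camera axes: x right, y down, z forward; pixel columns grow to the right and rows downward; lengths in m; the calibration is good to about 2 mm. A picture is of the moment at which its call begins. calibration takes no time and is no camera call.
- hand_in(): hands the job in, once; it reports no verdict.
The state is a dict: "clock": time; "joint_pos": joint angles; "joint_velocities": joint speeds; "tau": joint torques, N m; "position": TCP position; "ee_rot": TCP orientation; "ft_force": force on the tool from outside, world axes, zero at the start; "torque": the same for the moment, N m; "grip_width": opening from 0.0 (shut) to 1.0 (fully open).
Only numpy, scipy, OpenCV 4.12 (cv2) and the standard library are available. Lean on these libraries where they do the work, as an engineer would, in place of code of your own. Each camera call takes 0.05 s, during which the arm holds its last target.

## Working session

There is one attempt and no reset: what is moved stays moved. The work goes in short steps, Python scripts to look and compute and a shell command to move; the robot and the scene stay as the last step left them, time stands still between calls to the robot, and variables do not carry over. Pictures are saved under pics/ and viewed, and the job is handed in when it is done.

```bash
ls; mkdir -p pics; python3 - <<'E'
from workcell import *
import cv2
o=get_obs()
print({k:(v if not hasattr(v,'__len__') else [round(float(x),4) for x in v]) for k,v in o.items()})
for n in("scene","top"):
    c=calibration(n); print(n,c)
    cv2.imwrite(f"pics/{n}0.png",camera(n)[:,:,::-1])
E
```

```text
pics
{'clock': 0.0, 'joint_pos': [1.1224, 0.3329, -0.0647, 1.461, 0.0216, 1.3499, -0.0885], 'joint_velocities': [0.0006, -0.0003, 0.0002, -0.0001, 0.0014, -0.0017, -0.0002], 'tau': [0.0004, -62.5433, 0.0497, -39.1606, 0.0163, 0.0099, -0.0], 'position': [0.258, -0.5689, 0.2305], 'ee_rot': [0.9774, 0.2113, -0.0002, -0.0007], 'ft_force': [0.9965, 0.3132, -0.491], 'torque': [0.0425, 0.0533, 0.0116], 'grip_width': 0.9990183475936275}
scene {'mtx': array([[455.28165462,   0.        , 316.97999168],
       [  0.        , 455.28165462, 199.73741518],
       [  0.        ,   0.        ,   1.        ]]), 'dist_coeffs': array([-0.00370666,  0.        ,  0.        ,  0.        ,  0.        ]), 'rvec': array([ 0.87801676, -2.2412901 ,  1.31244777]), 'tvec': array([0.40939428, 0.18986656, 0.68307644])}
top {'mtx': array([[451.97388709,   0.        , 312.91207806],
       [  0.        , 451.97388709, 199.34834508],
       [  0.        ,   0.        ,   1.        ]]), 'dist_coeffs': array([0.03765984, 0.        , 0.        , 0.        , 0.        ]), 'rvec': array([ 2.12872757, -2.13498262,  0.17975495]), 'tvec': array([0.07622558, 0.48500047, 1.04549205])}
```

View pics/scene0.png

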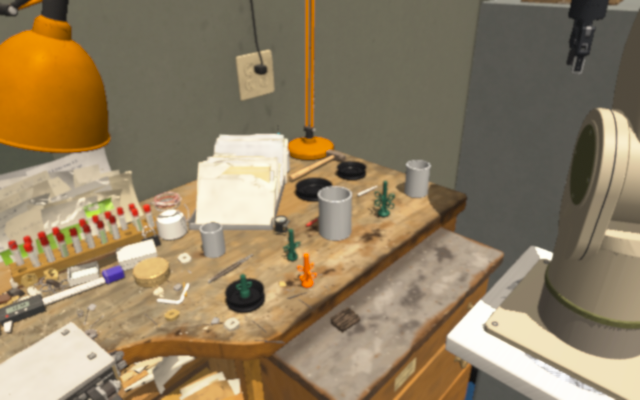

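View pics/top0.png

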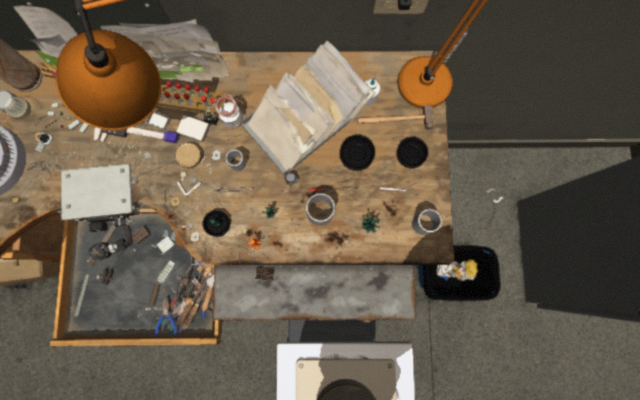

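Scene and top views show the same set. Top view: flasks at about (320,208), (428,220) and (235,158). Bases at (357,152), (411,152) and (216,223), the last carrying its tree. Green trees at (371,220) and (270,209), and the orange look-alike at (255,240). I'll enlarge both views.

```bash
cat > h.py <<'E'
import numpy as np, cv2
from workcell import *
def P(n):
    c=calibration(n); R=cv2.Rodrigues(c['rvec'])[0]; return c,R,c['tvec'].reshape(3)
def proj(n,p):
    c,R,t=P(n); return cv2.projectPoints(np.array(p,float).reshape(-1,1,3),c['rvec'],c['tvec'],c['mtx'],c['dist_coeffs'])[0].reshape(-1,2)
def unproj(n,uv,z):
    c,R,t=P(n); q=cv2.undistortPoints(np.array(uv,float).reshape(-1,1,2),c['mtx'],c['dist_coeffs']).reshape(-1,2)
    C=-R.T@t; out=[]
    for a in q:
        d=R.T@np.array([a[0],a[1],1]); out.append(C+d*(z-C[2])/d[2])
    return np.array(out)
def crop(img,x0,y0,w,h,s,fn):
    cv2.imwrite(fn,cv2.resize(img[y0:y0+h,x0:x0+w,::-1],None,fx=s,fy=s,interpolation=cv2.INTER_CUBIC))
E
python3 - <<'E'
from h import *
t=cv2.imread('pics/top0.png')[:,:,::-1]; s=cv2.imread('pics/scene0.png')[:,:,::-1]
crop(t,190,120,130,140,5,'pics/t1.png'); crop(t,300,120,150,140,5,'pics/t2.png')
crop(s,180,150,260,165,3,'pics/s1.png')
for n in('top','scene'):
    c,R,tt=P(n); print(n,-R.T@tt)
print(unproj('top',[(320,208),(428,220),(235,158)],.08).round(3))
print(unproj('top',[(357,152),(411,152),(216,223)],.02).round(3))
print(unproj('top',[(371,220),(270,209),(255,240)],.05).round(3))
print(proj('top',[[.258,-.569,.23],[0,0,0],[.3,0,0]]))
E
```

```text
top [0.30137636 0.07319677 1.11261131]
scene [-0.06204601  0.64168841  0.50461143]
[[ 0.458  0.058  0.08 ]
 [ 0.43  -0.189  0.08 ]
 [ 0.578  0.258  0.08 ]]
[[ 0.608 -0.036  0.02 ]
 [ 0.608 -0.17   0.02 ]
 [ 0.431  0.31   0.02 ]]
[[ 0.434 -0.062  0.05 ]
 [ 0.461  0.177  0.05 ]
 [ 0.387  0.211  0.05 ]]
[[658.49319783 301.33699671]
 [346.1386148  410.75882887]
 [344.03790045 277.50763624]]
```

View pics/t1.png

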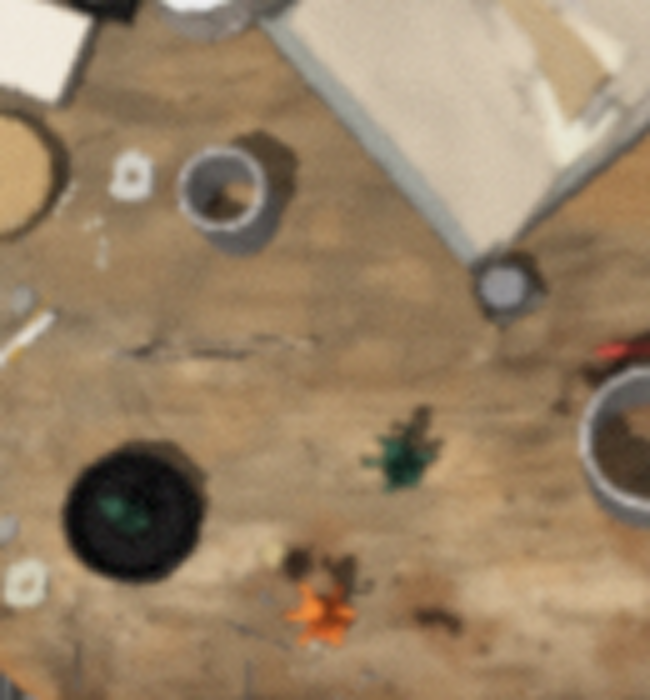

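View pics/t2.png

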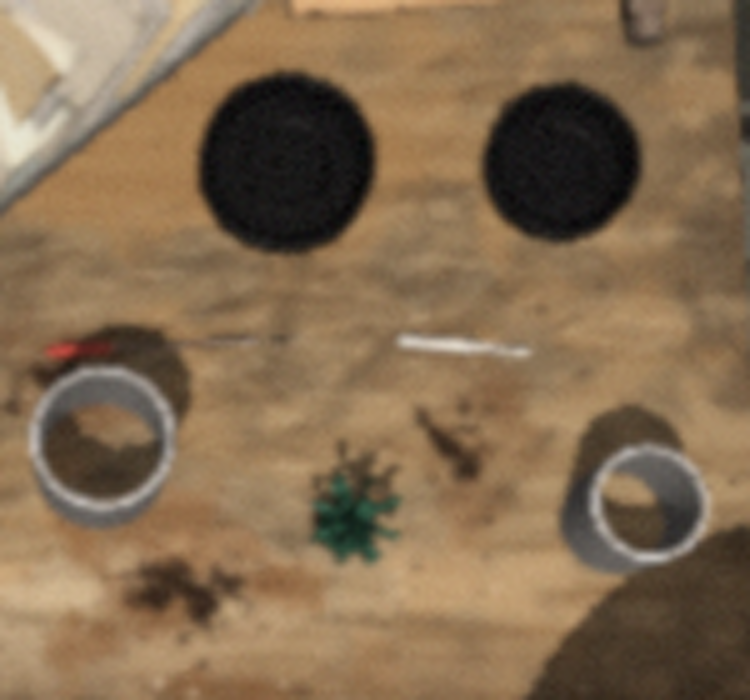

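View pics/s1.png

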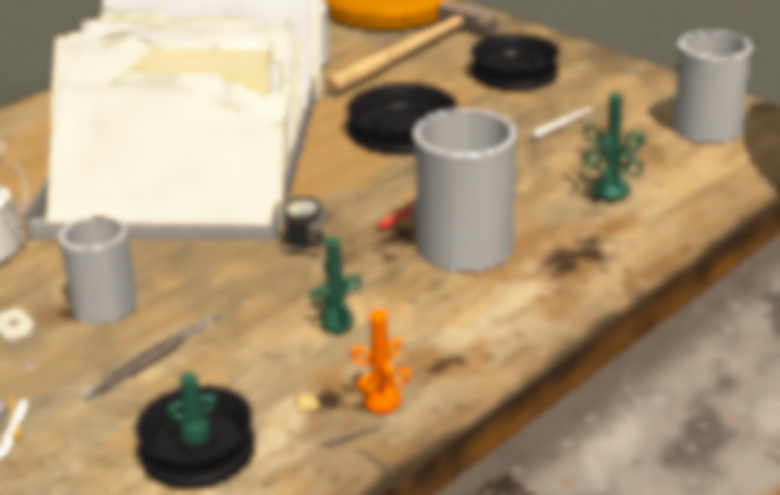

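Each listed part has one match. The orange tree at top (255,240) is the look-alike of the mid tree, so the green one at (270,209), two tiers in the scene crop, is the real one. The green tree at (371,220) has three tiers, so it is the big tree. Next, precise positions from both cameras.

```bash
python3 - <<'E'
from h import *
from scipy.optimize import least_squares
t=cv2.imread('pics/top0.png')[:,:,::-1]; s=cv2.imread('pics/scene0.png')[:,:,::-1]
# green masks
for n,im,boxes in (('top',t,[(355,205,35,30),(258,198,25,25)]),('scene',s,[(365,175,40,48),(278,222,28,45)])):
    for b in boxes:
        x,y,w,h=b; r=im[y:y+h,x:x+w].astype(int); m=(r[...,1]-r[...,0]>15)
        v,u=np.nonzero(m); print(n,b,m.sum(),'cent',u.mean()+x,v.mean()+y,'bbox',u.min()+x,u.max()+x,v.min()+y,v.max()+y,'topcol',(u[v<v.min()+4]).mean()+x)
# bases: dark mask silhouettes
def sil(n,x,y,r):
    a=np.linspace(0,2*np.pi,60); c=np.c_[x+r*np.cos(a),y+r*np.sin(a)]
    p=np.r_[proj(n,np.c_[c,0*a]),proj(n,np.c_[c,0*a+.02])]
    return cv2.convexHull(p.astype(np.float32))
for nm,g,r in(('big',(.608,-.036),.0445),('mid',(.608,-.17),.0385),('small',(.431,.31),.0325)):
    for n,im in(('top',t),('scene',s)):
        h=sil(n,*g,r); x,y,w,hh=cv2.boundingRect(h); x-=6;y-=6;w+=12;hh+=12
        reg=im[y:y+hh,x:x+w].astype(int); m=(reg.max(2)<62).astype(np.uint8)
        if nm=='small':
            m|=((reg[...,1]-reg[...,0]>15)&(reg[...,1]<140)).astype(np.uint8)
        k,lab,st,ce=cv2.connectedComponentsWithStats(m); i=1+st[1:,4].argmax(); 
        cs=cv2.convexHull(cv2.findContours((lab==i).astype(np.uint8),cv2.RETR_EXTERNAL,cv2.CHAIN_APPROX_NONE)[0][0]).reshape(-1,2)
        M=cv2.moments(cs.astype(np.float32)); cc=(M['m10']/M['m00']+x,M['m01']/M['m00']+y)
        def f(q):
            H=sil(n,q[0],q[1],r); M=cv2.moments(H); return [M['m10']/M['m00']-cc[0],M['m01']/M['m00']-cc[1]]
        q=least_squares(f,g,x_scale=.01,diff_step=1e-3).x
        print(nm,n,q.round(4),'area',M['m00'],cv2.contourArea(sil(n,*q,r)))
big=unproj('top',[(320.2,207.2)],.088); mid=unproj('top',[(429.4,220.4)],.072); sm=unproj('top',[(234.1,157.1)],.056)
print(big,mid,sm)
print('scene rims', [proj('scene',[[*p[0][:2],h]]).round(1) for p,h in((big,.088),(mid,.072),(sm,.056))])
crop(t,250,190,45,45,14,'pics/tt.png');crop(t,350,200,45,45,14,'pics/tb.png')
E
```

```text
top (355, 205, 35, 30) 109 cent 369.26605504587155 224.03669724770643 bbox 364 378 216 231 topcol 367.8888888888889
top (258, 198, 25, 25) 43 cent 270.04651162790697 212.30232558139534 bbox 267 275 208 216 topcol 269.6470588235294
scene (365, 175, 40, 48) 172 cent 383.87209302325584 203.13372093023256 bbox 378 393 182 216 topcol 384.8
scene (278, 222, 28, 45) 189 cent 291.53439153439155 246.8042328042328 bbox 285 298 229 260 topcol 290.4
big top [ 0.6106 -0.0359] area 924.0 1031.652202671161
big scene [ 0.6167 -0.0355] area 529.0 790.6940055494197
mid top [ 0.6104 -0.1738] area 712.5 801.0370516490657
mid scene [ 0.6122 -0.1743] area 381.0 518.4973866986111
small top [0.4333 0.3117] area 522.5 604.2918511814205
small scene [0.4356 0.3092] area 1034.5 1181.6756722677965
[[0.45890276 0.05807059 0.088     ]] [[ 0.42978389 -0.19424425  0.072     ]] [[0.58651978 0.26426439 0.056     ]]
scene rims [array([[335. , 193.8]]), array([[418.4, 164.6]]), array([[210.5, 227. ]])]
```

View pics/tt.png

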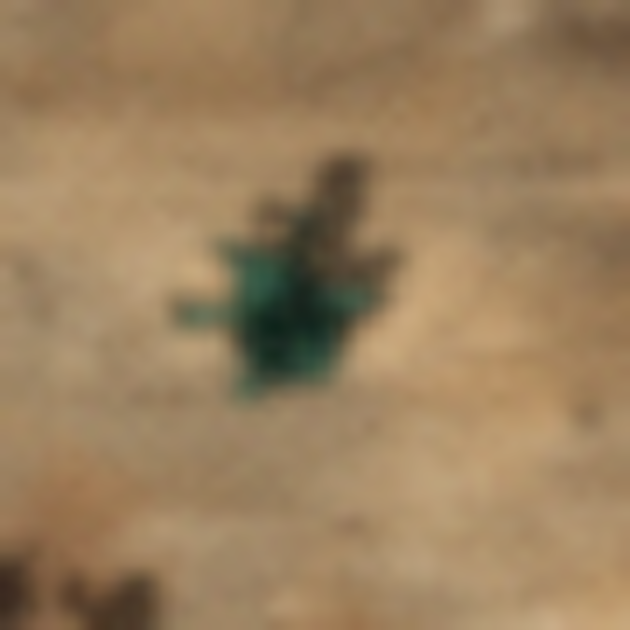

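View pics/tb.png

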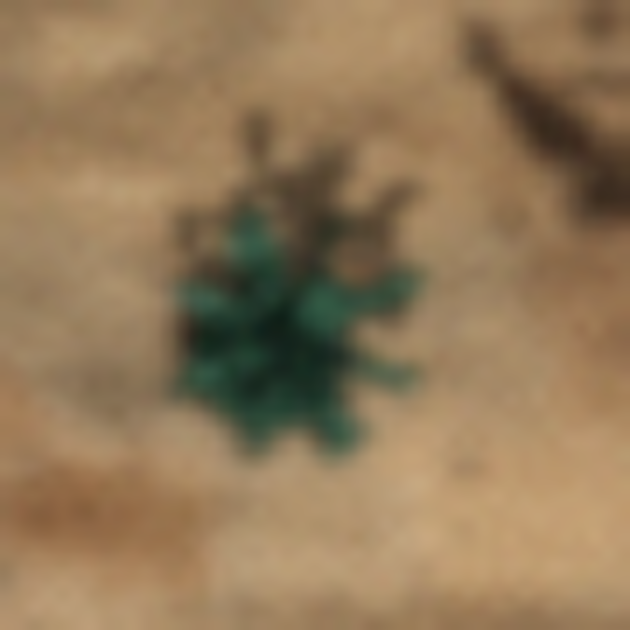

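```bash
python3 - <<'E'
from h import *
s=cv2.imread('pics/scene0.png')[:,:,::-1]
print('big: scene tip',unproj('scene',[(385.0,181.5+.7)],.08).round(4),'top tip',unproj('top',[(372.4,221.3)],.08).round(4),'top mid',unproj('top',[(370.7,223.2)],.035).round(4))
a=250+262.5/14-.5,190+275.5/14-.5
print('mid: scene tip',unproj('scene',[(290.4,229.5+.7)],.064).round(4),'top tip',unproj('top',[a],.064).round(4),'top mid',unproj('top',[(250+282/14,190+320/14)],.025).round(4))
crop(s,365,172,45,52,11,'pics/sb.png');crop(s,270,218,45,52,11,'pics/sm.png')
E
```

```text
big: scene tip [[ 0.4249 -0.0594  0.08  ]] top tip [[ 0.427  -0.0617  0.08  ]] top mid [[ 0.4279 -0.0634  0.035 ]]
mid: scene tip [[0.457 0.181 0.064]] top tip [[0.4583 0.1796 0.064 ]] top mid [[0.4551 0.1788 0.025 ]]
```

View pics/sb.png

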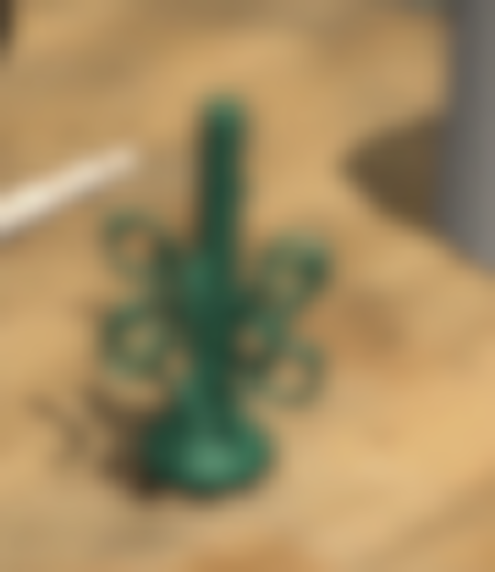

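View pics/sm.png

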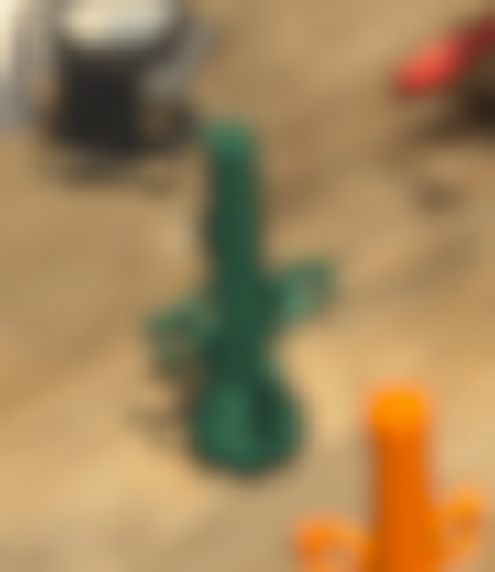

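```bash
cat > go.py <<'E'
import sys; from h import *
from scipy.spatial.transform import Rotation as Ro
def d(x,y,z,yaw=None):
    o=get_obs(); R=Ro.from_quat(o['ee_rot']).as_matrix()
    dl=R.T@(np.array([x,y,z])-o['position']); cy=np.arctan2(R[1,0],R[0,0])
    print('clock',round(o['clock'],2),'pos',np.round(o['position'],4),'yaw',round(np.degrees(cy),2),'tilt',round(np.degrees(np.arccos(-R[2,2])),2),'F',np.round(o['ft_force'],1),'w',round(o['grip_width']*85.4,1))
    print('delta',dl.round(4),'turn',None if yaw is None else round((cy-np.radians(yaw))/np.pi,4))
a=list(map(float,sys.argv[1:])); d(*a)
E
python3 go.py .427 -.062 .15 0
```

```text
clock 0.1 pos [ 0.258  -0.5689  0.2306] yaw 24.4 tilt 0.07 F [-0.5 -0.7 -0. ] w 85.2
delta [ 0.3633 -0.3917  0.0811] turn 0.1355
```

```bash
python3 -m handwheel '[{"jaw":45,"delta_pos":[0.3633,-0.3917,0.03],"turn":0.1355},{"jaw":45,"delta_pos":[0.3633,-0.3917,0.03],"turn":0.1355},{"jaw":45,"delta_pos":[0.3633,-0.3917,0.03],"turn":0.1355},{"jaw":45,"delta_pos":[0.3633,-0.3917,0.03],"turn":0.1355},{"jaw":45,"delta_pos":[0.3633,-0.3917,0.03],"turn":0.1355},{"jaw":45,"delta_pos":[0.3633,-0.3917,0.03],"turn":0.1355},{"jaw":45,"delta_pos":[0.3633,-0.3917,0.03],"turn":0.1355},{"jaw":45,"delta_pos":[0.3633,-0.3917,0.03],"turn":0.1355},{"jaw":45,"delta_pos":[0.3633,-0.3917,0.03],"turn":0.1355},{"jaw":45,"delta_pos":[0.3633,-0.3917,0.03],"turn":0.1355}]' 30; python3 go.py .427 -.062 .15 0
```

```text
clock: 0.93
position: [0.3896, -0.1731, 0.2078]
ee_rot: [1.0, -0.0, -0.0, 0.0]
ft_force: [1.0, -1.4, 0.6]
grip_width: 0.527
clock 0.93 pos [ 0.3896 -0.1731  0.2078] yaw -0.0 tilt 0.03 F [ 1.  -1.4  0.6] w 45.0
delta [ 0.0374 -0.1111  0.0578] turn -0.0
```

```bash
python3 -m handwheel '[{"jaw":45,"delta_pos":[0.037,-0.111,0.04],"turn":0},{"jaw":45,"delta_pos":[0.037,-0.111,0.08],"turn":0},{"jaw":45,"delta_pos":[0.037,-0.111,0.08],"turn":0},{"jaw":45,"delta_pos":[0.037,-0.111,0.08],"turn":0},{"jaw":45,"delta_pos":[0.037,-0.111,0.08],"turn":0},{"jaw":45,"delta_pos":[0.037,-0.111,0.08],"turn":0},{"jaw":45,"delta_pos":[0.037,-0.111,0.08],"turn":0}]'; python3 go.py .427 -.062 .058 0; python3 - <<'E'
from h import *
s=camera('scene');t=camera('top')
crop(s,340,120,100,110,5,'pics/a1.png');crop(t,330,180,80,80,6,'pics/a2.png')
E
```

```text
clock: 1.52
position: [0.4267, -0.0651, 0.1285]
ee_rot: [1.0, -0.0, 0.0, 0.0]
ft_force: [0.3, -0.9, 0.4]
grip_width: 0.523
clock 1.52 pos [ 0.4267 -0.0651  0.1285] yaw -0.05 tilt 0.03 F [ 0.3 -0.9  0.4] w 44.7
delta [ 0.0002 -0.0031  0.0705] turn -0.0003
```

View pics/a1.png

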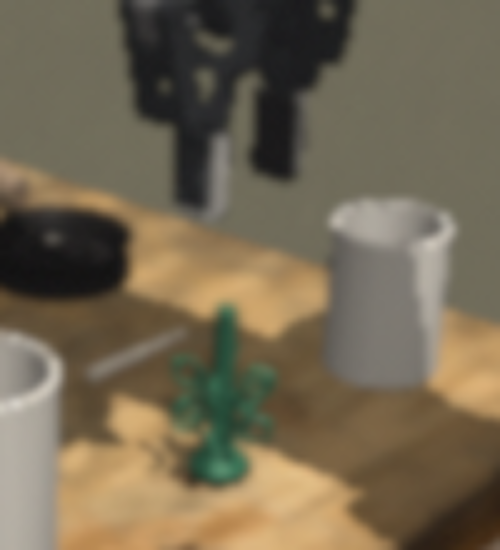

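View pics/a2.png

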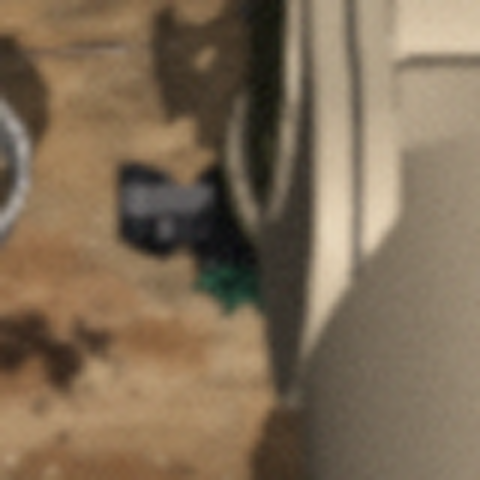

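The scene crop shows the fingers straddling the stem, slightly to the right of it in the image. The arm hides most of the tree in the top view. Lowering and closing.

```bash
python3 -m handwheel '[{"jaw":45,"delta_pos":[0.0,-0.003,0.03],"turn":0},{"jaw":45,"delta_pos":[0.0,-0.003,0.05],"turn":0},{"jaw":45,"delta_pos":[0.0,-0.003,0.07],"turn":0},{"jaw":45,"delta_pos":[0.0,-0.003,0.0705],"turn":0},{"jaw":45,"delta_pos":[0.0,-0.003,0.0705],"turn":0}]'; python3 go.py .427 -.062 .058 0; python3 - <<'E'
from h import *
s=camera('scene')
crop(s,340,120,100,110,5,'pics/a3.png');
E
```

```text
clock: 2.03
position: [0.4263, -0.0617, 0.0576]
ee_rot: [1.0, -0.001, -0.001, -0.0]
ft_force: [0.4, -0.7, -0.0]
grip_width: 0.533
clock 2.03 pos [ 0.4263 -0.0617  0.0576] yaw -0.06 tilt 0.06 F [ 0.4 -0.7 -0. ] w 45.5
delta [ 0.0007  0.0003 -0.0004] turn -0.0004
```

View pics/a3.png

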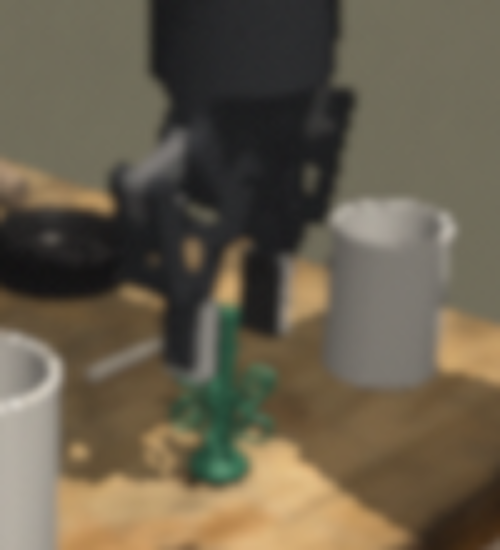

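The stem, at crop (230,310), stands between the two pads. Closing gently.

```bash
python3 -m handwheel '[{"jaw":5,"delta_pos":[0,0,0],"turn":0},{"jaw":5,"delta_pos":[0,0,0],"turn":0},{"jaw":5,"delta_pos":[0,0,0],"turn":0},{"jaw":5,"delta_pos":[0,0,0],"turn":0},{"jaw":5,"delta_pos":[0,0,0],"turn":0},{"jaw":5,"delta_pos":[0,0,-0.01],"turn":0},{"jaw":5,"delta_pos":[0,0,-0.03],"turn":0},{"jaw":5,"delta_pos":[0,0,-0.06],"turn":0},{"jaw":5,"delta_pos":[0,0,-0.07],"turn":0},{"jaw":5,"delta_pos":[0,0,-0.07],"turn":0}]' 30; python3 go.py .611 -.036 .130 0; python3 - <<'E'
from h import *
s=camera('scene')
crop(s,340,90,110,130,5,'pics/a4.png');
E
```

```text
clock: 2.92
position: [0.4283, -0.0612, 0.1304]
ee_rot: [1.0, 0.0, 0.002, 0.001]
ft_force: [0.6, 0.1, -0.7]
grip_width: 0.099
clock 2.92 pos [ 0.4283 -0.0612  0.1304] yaw 0.01 tilt 0.27 F [ 0.6  0.1 -0.7] w 8.4
delta [ 0.1827 -0.0252  0.0012] turn 0.0001
```

View pics/a4.png

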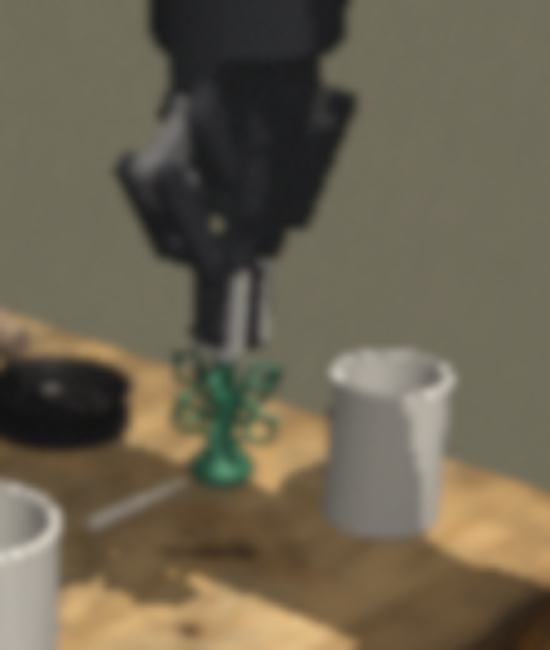

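```bash
python3 -m handwheel '[{"jaw":5,"delta_pos":[0.02,-0.003,0],"turn":0},{"jaw":5,"delta_pos":[0.05,-0.007,0],"turn":0},{"jaw":5,"delta_pos":[0.085,-0.012,0],"turn":0},{"jaw":5,"delta_pos":[0.12,-0.017,0],"turn":0},{"jaw":5,"delta_pos":[0.15,-0.021,0],"turn":0},{"jaw":5,"delta_pos":[0.17,-0.024,0],"turn":0},{"jaw":5,"delta_pos":[0.1827,-0.0252,0],"turn":0},{"jaw":5,"delta_pos":[0.1827,-0.0252,0.02],"turn":0},{"jaw":5,"delta_pos":[0.1827,-0.0252,0.035],"turn":0},{"jaw":5,"delta_pos":[0.1827,-0.0252,0.035],"turn":0}]'; python3 go.py .611 -.036 .064 0; python3 - <<'E'
from h import *
s=camera('scene');t=camera('top')
crop(s,270,90,110,120,5,'pics/a5.png');crop(t,320,110,80,80,6,'pics/a6.png')
E
```

```text
clock: 3.8
position: [0.6067, -0.0356, 0.0877]
ee_rot: [1.0, 0.0, -0.004, -0.0]
ft_force: [-0.6, 0.0, -1.4]
grip_width: 0.1
clock 3.8 pos [ 0.6067 -0.0356  0.0877] yaw 0.04 tilt 0.42 F [-0.6  0.  -1.4] w 8.5
delta [0.0045 0.0004 0.0237] turn 0.0002
```

View pics/a5.png

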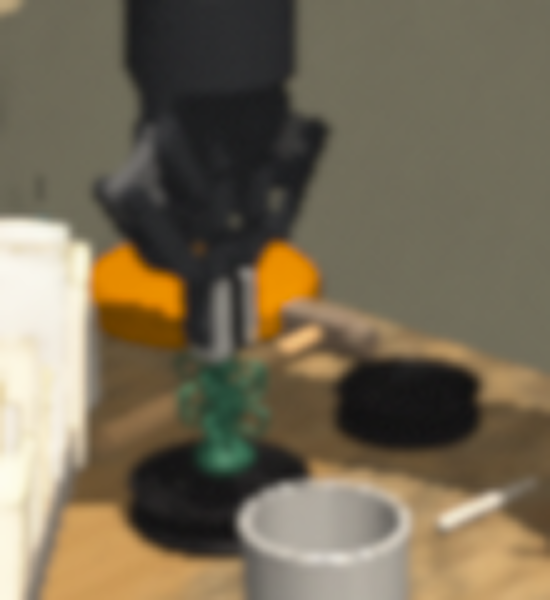

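View pics/a6.png

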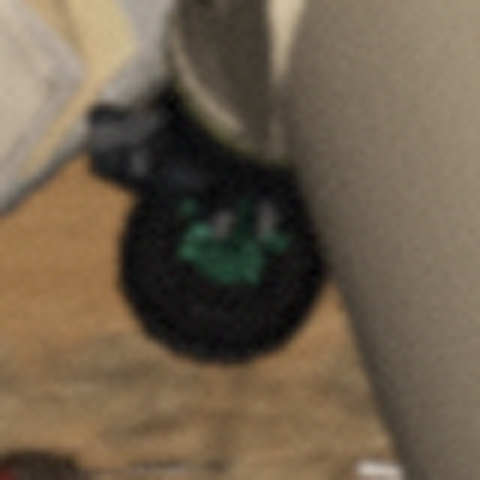

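```bash
python3 - <<'E'
from h import *
p=lambda u,v:(270+(u+.5)/5-.5,90+(v+.5)/5-.5)
print(unproj('scene',[p(226,462)],.03), 'pred foot pt',proj('scene',[[.6067,-.0356,.03],[.611,-.036,.02],[.611,-.036+.0445,.02]]), p(226,462),p(222,485))
a=np.linspace(0,6.28,73)
q=proj('scene',np.c_[.611+.0445*np.cos(a),-.036+.0445*np.sin(a),0*a+.02]); print(((q.min(0)-[270,90])*5), (q.max(0)-[270,90])*5)
q=proj('top',np.c_[.611+.0445*np.cos(a),-.036+.0445*np.sin(a),0*a]); print(((q.min(0)-[320,110])*6), (q.max(0)-[320,110])*6)
E
```

```text
[[ 0.60596069 -0.03625124  0.03      ]] pred foot pt [[314.37845393 182.00168723]
 [313.29128564 185.21626278]
 [299.79695767 191.8769055 ]] (314.8, 182.0) (314.0, 186.6)
[121.83285217 434.67468354] [311.08035425 520.61268309]
[113.42737163 157.71956068] [323.87185504 361.48434634]
```

The held foot is where I expected it, about 5 mm short of centre in x and clear of the socket. Finishing the shift, then lowering and releasing.

```bash
python3 -m handwheel '[{"jaw":5,"delta_pos":[0.0045,0.001,0],"turn":0},{"jaw":5,"delta_pos":[0.0045,0.001,0.004],"turn":0},{"jaw":5,"delta_pos":[0.0045,0.001,0.012],"turn":0},{"jaw":5,"delta_pos":[0.0045,0.001,0.02],"turn":0},{"jaw":5,"delta_pos":[0.0045,0.001,0.0238],"turn":0},{"jaw":5,"delta_pos":[0.0045,0.001,0.0238],"turn":0},{"jaw":5,"delta_pos":[0.0045,0.001,0.0238],"turn":0}]'; python3 go.py .611 -.037 .064 0
```

```text
clock: 4.48
position: [0.6136, -0.0368, 0.0683]
ee_rot: [1.0, 0.0, -0.0, -0.0]
ft_force: [-0.7, -0.6, 0.3]
grip_width: 0.103
clock 4.48 pos [ 0.6136 -0.0368  0.0683] yaw 0.02 tilt 0.04 F [-0.7 -0.6  0.3] w 8.8
delta [-0.0026  0.0002  0.0043] turn 0.0001
```

```bash
python3 -m handwheel '[{"jaw":5,"delta_pos":[-0.0026,0,0],"turn":0},{"jaw":5,"delta_pos":[-0.0026,0,0],"turn":0},{"jaw":5,"delta_pos":[-0.0026,0,0],"turn":0}]'; python3 go.py .611 -.037 .064 0
```

```text
clock: 4.73
position: [0.6113, -0.0369, 0.0691]
ee_rot: [1.0, 0.0, 0.0, 0.0]
ft_force: [0.2, 0.6, -0.4]
grip_width: 0.103
clock 4.73 pos [ 0.6113 -0.0369  0.0691] yaw 0.01 tilt 0.04 F [ 0.2  0.6 -0.4] w 8.8
delta [-0.0003  0.0001  0.0051] turn 0.0
```

```bash
python3 -m handwheel '[{"jaw":5,"delta_pos":[0,0,0.002],"turn":0},{"jaw":5,"delta_pos":[0,0,0.0045],"turn":0},{"jaw":5,"delta_pos":[0,0,0.005],"turn":0},{"jaw":5,"delta_pos":[0,0,0.005],"turn":0},{"jaw":5,"delta_pos":[0,0,0.005],"turn":0}]'; python3 go.py .611 -.037 .064 0
```

```text
clock: 5.15
position: [0.6119, -0.037, 0.0644]
ee_rot: [1.0, -0.0, 0.001, 0.0]
ft_force: [-1.0, -1.0, 6.0]
grip_width: 0.104
clock 5.15 pos [ 0.6119 -0.037   0.0644] yaw -0.0 tilt 0.08 F [-1. -1.  6.] w 8.9
delta [-0.0009  0.      0.0003] turn -0.0
```

Contact with 6 N at the expected height, so the foot is on the floor. Releasing and lifting away.

```bash
python3 -m handwheel '[{"jaw":14,"delta_pos":[0,0,0],"turn":0},{"jaw":20,"delta_pos":[0,0,0],"turn":0},{"jaw":40,"delta_pos":[0,0,0],"turn":0},{"jaw":45,"delta_pos":[0,0,0],"turn":0},{"jaw":45,"delta_pos":[0,0,0],"turn":0},{"jaw":45,"delta_pos":[0,0,-0.03],"turn":0},{"jaw":45,"delta_pos":[0,0,-0.07],"turn":0},{"jaw":45,"delta_pos":[0,0,-0.09],"turn":0},{"jaw":45,"delta_pos":[0,0,-0.09],"turn":0},{"jaw":45,"delta_pos":[0,0,-0.09],"turn":0}]'; python3 go.py .457 .180 .10 0; python3 - <<'E'
from h import *
s=camera('scene')
crop(s,270,90,110,120,5,'pics/a7.png')
E
```

```text
clock: 5.98
position: [0.612, -0.0369, 0.1551]
ee_rot: [1.0, 0.0, 0.001, 0.0]
ft_force: [-1.4, 0.1, 0.6]
grip_width: 0.525
clock 5.98 pos [ 0.612  -0.0369  0.1551] yaw 0.0 tilt 0.15 F [-1.4  0.1  0.6] w 44.8
delta [-0.1551 -0.2169  0.0546] turn 0.0
```

View pics/a7.png

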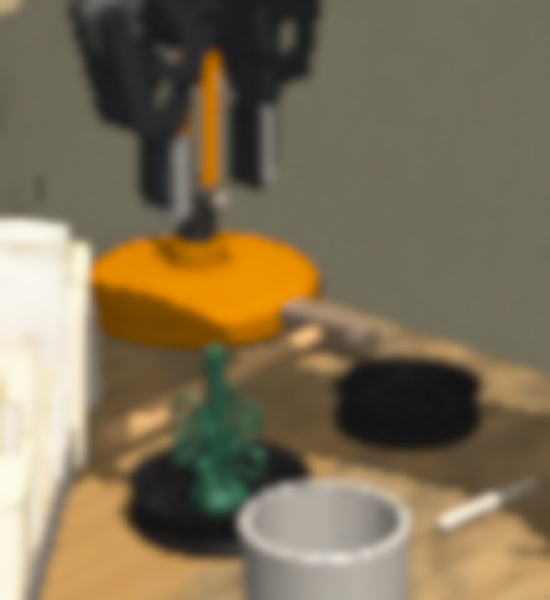

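Big tree is upright in the big base, at crop (215,430). Next the mid tree, moving back in x first to stay clear of the paper stack.

```bash
python3 -m handwheel '[{"jaw":45,"delta_pos":[-0.04,0,0],"turn":0},{"jaw":45,"delta_pos":[-0.08,0,0],"turn":0},{"jaw":45,"delta_pos":[-0.12,0,0],"turn":0},{"jaw":45,"delta_pos":[-0.145,-0.03,0],"turn":0},{"jaw":45,"delta_pos":[-0.155,-0.07,0],"turn":0},{"jaw":45,"delta_pos":[-0.155,-0.11,0],"turn":0},{"jaw":45,"delta_pos":[-0.155,-0.15,0],"turn":0},{"jaw":45,"delta_pos":[-0.155,-0.19,0],"turn":0},{"jaw":45,"delta_pos":[-0.155,-0.217,0.02],"turn":0},{"jaw":45,"delta_pos":[-0.155,-0.217,0.04],"turn":0}]'; python3 -m handwheel '[{"jaw":45,"delta_pos":[0,0,0],"turn":0},{"jaw":45,"delta_pos":[0,0,0],"turn":0},{"jaw":45,"delta_pos":[0,0,0],"turn":0}]'; python3 go.py .457 .180 .0425 0; python3 - <<'E'
from h import *
s=camera('scene')
crop(s,240,150,110,120,5,'pics/b1.png')
E
```

```text
clock: 6.87
position: [0.4551, 0.1866, 0.1133]
ee_rot: [1.0, 0.004, 0.001, -0.002]
ft_force: [-0.9, -0.2, -1.2]
grip_width: 0.523
clock: 7.12
position: [0.4564, 0.1791, 0.1138]
ee_rot: [1.0, -0.001, -0.0, 0.0]
ft_force: [0.3, -0.7, 0.1]
grip_width: 0.527
clock 7.12 pos [0.4564 0.1791 0.1138] yaw -0.08 tilt 0.05 F [ 0.3 -0.7  0.1] w 45.0
delta [ 0.0007 -0.001   0.0713] turn -0.0004
```

View pics/b1.png

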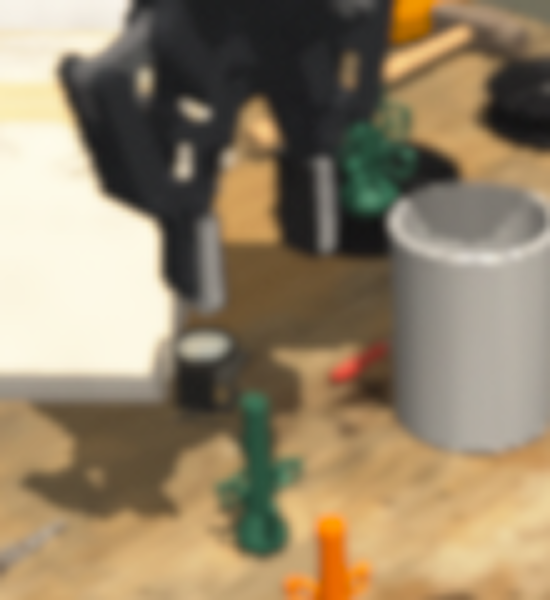

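The mid tree, at crop (258,470), is under the jaw gap. Descending, then closing.

```bash
python3 -m handwheel '[{"jaw":45,"delta_pos":[0,-0.001,0.03],"turn":0},{"jaw":45,"delta_pos":[0,-0.001,0.055],"turn":0},{"jaw":45,"delta_pos":[0,-0.001,0.07],"turn":0},{"jaw":45,"delta_pos":[0,-0.001,0.0713],"turn":0},{"jaw":45,"delta_pos":[0,-0.001,0.0713],"turn":0},{"jaw":5,"delta_pos":[0,-0.001,0.0713],"turn":0},{"jaw":5,"delta_pos":[0,-0.001,0.0713],"turn":0},{"jaw":5,"delta_pos":[0,-0.001,0.0713],"turn":0},{"jaw":5,"delta_pos":[0,-0.001,0.0713],"turn":0},{"jaw":5,"delta_pos":[0,-0.001,0.0713],"turn":0}]'; python3 go.py .457 .180 .0425 0; python3 - <<'E'
from h import *
s=camera('scene')
crop(s,240,150,110,120,5,'pics/b2.png')
E
```

```text
clock: 8.0
position: [0.4572, 0.1813, 0.0435]
ee_rot: [1.0, -0.0, 0.001, -0.0]
ft_force: [-0.4, -0.5, 8.1]
grip_width: 0.102
clock 8.0 pos [0.4572 0.1813 0.0435] yaw -0.01 tilt 0.13 F [-0.4 -0.5  8.1] w 8.7
delta [-0.0002  0.0013  0.001 ] turn -0.0
```

View pics/b2.png

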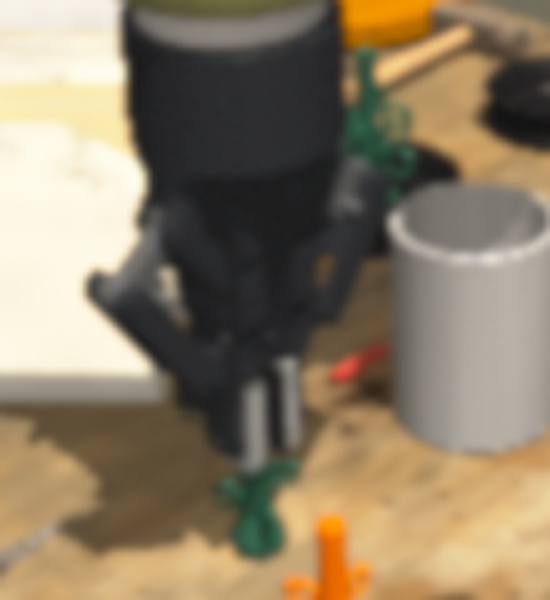

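```bash
python3 -m handwheel '[{"jaw":5,"delta_pos":[0,0,-0.03],"turn":0},{"jaw":5,"delta_pos":[0,0,-0.07],"turn":0},{"jaw":5,"delta_pos":[0,0,-0.11],"turn":0},{"jaw":5,"delta_pos":[0,0,-0.125],"turn":0},{"jaw":5,"delta_pos":[0,0.03,-0.125],"turn":0},{"jaw":5,"delta_pos":[0,0.065,-0.125],"turn":0},{"jaw":5,"delta_pos":[0,0.10,-0.125],"turn":0},{"jaw":5,"delta_pos":[0,0.135,-0.125],"turn":0},{"jaw":5,"delta_pos":[0,0.17,-0.125],"turn":0},{"jaw":5,"delta_pos":[0,0.20,-0.125],"turn":0}]';  python3 go.py .611 -.175 .168 0
```

```text
clock: 8.88
position: [0.4559, -0.0213, 0.1678]
ee_rot: [1.0, -0.0, 0.0, 0.0]
ft_force: [0.1, -0.1, -0.5]
grip_width: 0.097
clock 8.88 pos [ 0.4559 -0.0213  0.1678] yaw -0.05 tilt 0.06 F [ 0.1 -0.1 -0.5] w 8.3
delta [0.1552 0.1536 0.    ] turn -0.0003
```

```bash
python3 -m handwheel '[{"jaw":5,"delta_pos":[0.01,0.035,0],"turn":0},{"jaw":5,"delta_pos":[0.03,0.065,0],"turn":0},{"jaw":5,"delta_pos":[0.05,0.095,0],"turn":0},{"jaw":5,"delta_pos":[0.08,0.12,0],"turn":0},{"jaw":5,"delta_pos":[0.11,0.14,0],"turn":0},{"jaw":5,"delta_pos":[0.135,0.15,0],"turn":0},{"jaw":5,"delta_pos":[0.15,0.15,0],"turn":0},{"jaw":5,"delta_pos":[0.15,0.15,0],"turn":0},{"jaw":5,"delta_pos":[0.15,0.15,0],"turn":0}]';  python3 go.py .611 -.175 .08 0; python3 - <<'E'
from h import *
s=camera('scene');t=camera('top')
crop(s,300,80,110,120,5,'pics/b3.png');crop(t,370,110,80,80,6,'pics/b4.png')
E
```

```text
clock: 9.63
position: [0.6065, -0.1684, 0.1669]
ee_rot: [1.0, 0.0, -0.0, -0.0]
ft_force: [0.2, 0.2, -0.4]
grip_width: 0.098
clock 9.63 pos [ 0.6065 -0.1684  0.1669] yaw 0.04 tilt 0.06 F [ 0.2  0.2 -0.4] w 8.4
delta [0.0046 0.0067 0.0869] turn 0.0002
```

View pics/b3.png

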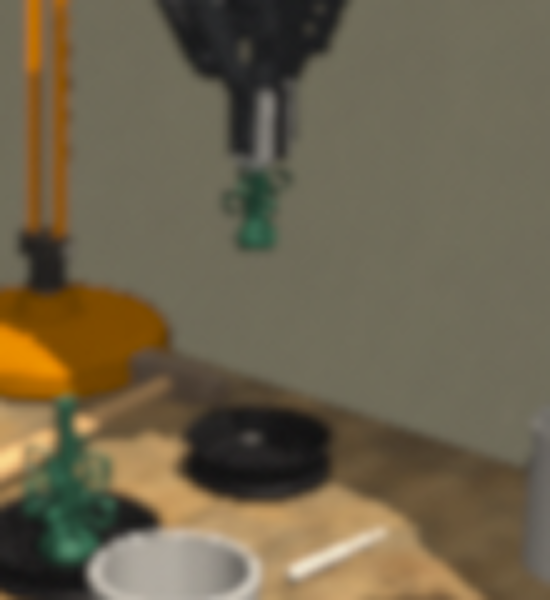

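```bash
python3 - <<'E'
from h import *
a=np.linspace(0,6.28,73)
im=cv2.imread('pics/b3.png')
for y,c in((-.174,(0,0,255)),(-.178,(255,255,0))):
  for z,r in((.02,.0385),(0,.0385)):
    q=proj('scene',np.c_[.611+r*np.cos(a),y+r*np.sin(a),0*a+z]); q=(q-[300,80]+.5)*5-.5
    cv2.polylines(im,[q.astype(np.int32)],True,c,1)
cv2.imwrite('pics/b5.png',im[350:550,100:450].repeat(2,0).repeat(2,1))
im=cv2.imread('pics/top0.png')[120:180,320:440]; im=cv2.resize(im,None,fx=6,fy=6,interpolation=cv2.INTER_CUBIC)
for x,y,r,c in((.611,-.174,.0385,(0,0,255)),(.611,-.037,.0445,(0,0,255))):
  for z in(0,.02):
    q=proj('top',np.c_[x+r*np.cos(a),y+r*np.sin(a),0*a+z]); q=(q-[320,120]+.5)*6-.5
    cv2.polylines(im,[q.astype(np.int32)],True,c,1)
cv2.imwrite('pics/b6.png',im)
E
```

```text
(no output)
```

View pics/b5.png

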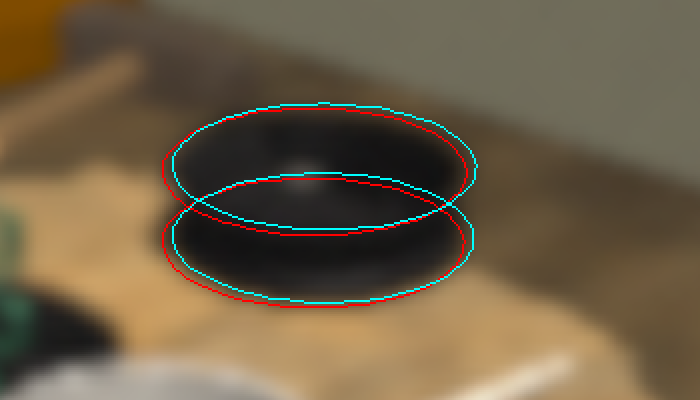

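View pics/b6.png

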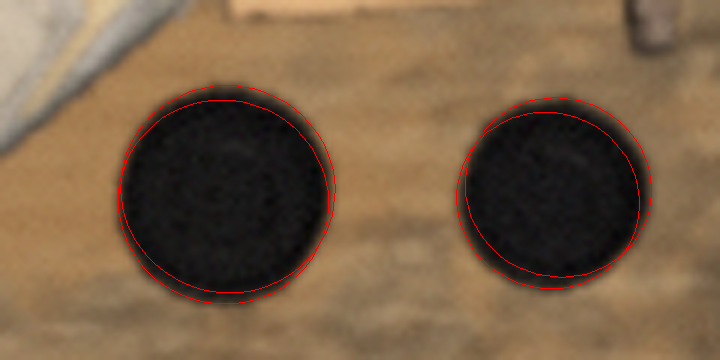

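Both outlines sit on the bases within about 2 mm. Lowering the mid tree.

```bash
python3 -m handwheel '[{"jaw":5,"delta_pos":[0.004,0.003,0.03],"turn":0},{"jaw":5,"delta_pos":[0.004,0.003,0.06],"turn":0},{"jaw":5,"delta_pos":[0.004,0.003,0.085],"turn":0},{"jaw":5,"delta_pos":[0.004,0.003,0.09],"turn":0},{"jaw":5,"delta_pos":[0.004,0.003,0.09],"turn":0},{"jaw":5,"delta_pos":[0.004,0.003,0.09],"turn":0},{"jaw":5,"delta_pos":[0.004,0.003,0.09],"turn":0}]';  python3 go.py .610 -.174 .0495 0; python3 - <<'E'
from h import *
s=camera('scene')
crop(s,300,80,110,120,5,'pics/b7.png')
E
```

```text
clock: 10.32
position: [0.6113, -0.172, 0.0797]
ee_rot: [1.0, 0.0, 0.002, 0.0]
ft_force: [0.4, -0.5, 0.2]
grip_width: 0.102
clock 10.32 pos [ 0.6113 -0.172   0.0797] yaw 0.01 tilt 0.18 F [ 0.4 -0.5  0.2] w 8.7
delta [-0.0014  0.002   0.0302] turn 0.0
```

View pics/b7.png

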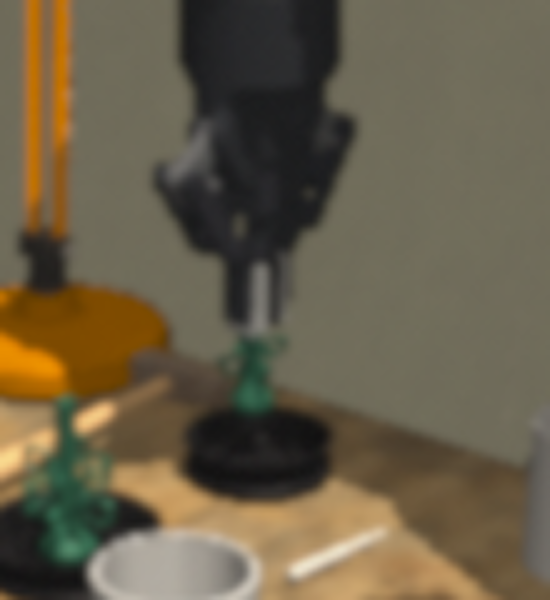

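```bash
python3 -m handwheel '[{"jaw":5,"delta_pos":[-0.001,0.002,0.008],"turn":0},{"jaw":5,"delta_pos":[-0.001,0.002,0.018],"turn":0},{"jaw":5,"delta_pos":[-0.001,0.002,0.025],"turn":0},{"jaw":5,"delta_pos":[-0.001,0.002,0.029],"turn":0},{"jaw":5,"delta_pos":[-0.001,0.002,0.030],"turn":0},{"jaw":5,"delta_pos":[-0.001,0.002,0.030],"turn":0},{"jaw":5,"delta_pos":[-0.001,0.002,0.030],"turn":0}]';  python3 go.py .610 -.174 .0495 0
```

```text
clock: 10.95
position: [0.6101, -0.1746, 0.0488]
ee_rot: [1.0, -0.0, 0.001, 0.001]
ft_force: [-3.2, -0.7, 14.8]
grip_width: 0.1
clock 10.95 pos [ 0.6101 -0.1746  0.0488] yaw -0.02 tilt 0.13 F [-3.2 -0.7 14.8] w 8.6
delta [-0.0001 -0.0006 -0.0007] turn -0.0001
```

On the floor, with 15 N of contact at the expected height. Releasing and lifting.

```bash
python3 -m handwheel '[{"jaw":14,"delta_pos":[0,0,-0.001],"turn":0},{"jaw":20,"delta_pos":[0,0,-0.001],"turn":0},{"jaw":40,"delta_pos":[0,0,-0.001],"turn":0},{"jaw":45,"delta_pos":[0,0,-0.001],"turn":0},{"jaw":45,"delta_pos":[0,0,-0.001],"turn":0},{"jaw":85,"delta_pos":[0,0,-0.03],"turn":0},{"jaw":85,"delta_pos":[0,0,-0.07],"turn":0},{"jaw":85,"delta_pos":[0,0,-0.11],"turn":0},{"jaw":85,"delta_pos":[0,0,-0.11],"turn":0},{"jaw":85,"delta_pos":[0,0,-0.11],"turn":0}]'; python3 go.py .430 -.194 .13 0; python3 - <<'E'
from h import *
s=camera('scene')
crop(s,300,80,130,120,5,'pics/b8.png')
E
```

```text
clock: 11.78
position: [0.6108, -0.174, 0.1601]
ee_rot: [1.0, 0.0, 0.002, 0.001]
ft_force: [0.0, -0.2, -1.4]
grip_width: 0.994
clock 11.78 pos [ 0.6108 -0.174   0.1601] yaw 0.01 tilt 0.29 F [ 0.  -0.2 -1.4] w 84.9
delta [-0.1809  0.0199  0.0293] turn 0.0
```

View pics/b8.png

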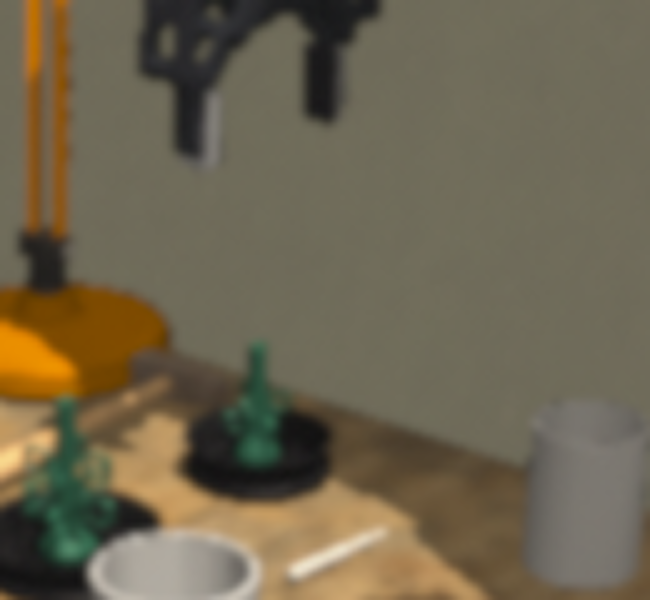

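The mid tree is upright in the mid base at crop (258,420), and the big tree still stands. Next the mid flask.

```bash
python3 -m handwheel '[{"jaw":85,"delta_pos":[-0.03,0.003,0],"turn":0},{"jaw":85,"delta_pos":[-0.07,0.008,0],"turn":0},{"jaw":85,"delta_pos":[-0.11,0.012,0],"turn":0},{"jaw":85,"delta_pos":[-0.15,0.017,0],"turn":0},{"jaw":85,"delta_pos":[-0.17,0.019,0.0],"turn":0},{"jaw":85,"delta_pos":[-0.181,0.02,0.01],"turn":0},{"jaw":85,"delta_pos":[-0.181,0.02,0.02],"turn":0},{"jaw":85,"delta_pos":[-0.181,0.02,0.03],"turn":0},{"jaw":85,"delta_pos":[-0.181,0.02,0.03],"turn":0},{"jaw":85,"delta_pos":[-0.181,0.02,0.03],"turn":0}]' 60; python3 go.py .430 -.194 .032 0; python3 - <<'E'
from h import *
s=camera('scene');t=camera('top')
crop(s,360,100,110,110,5,'pics/c1.png');crop(t,370,180,100,80,6,'pics/c2.png')
E
```

```text
clock: 12.67
position: [0.4285, -0.1931, 0.1262]
ee_rot: [1.0, 0.001, -0.001, -0.001]
ft_force: [0.5, -0.5, -0.6]
grip_width: 0.998
clock 12.67 pos [ 0.4285 -0.1931  0.1262] yaw 0.08 tilt 0.13 F [ 0.5 -0.5 -0.6] w 85.2
delta [0.0016 0.0011 0.0942] turn 0.0004
```

View pics/c1.png

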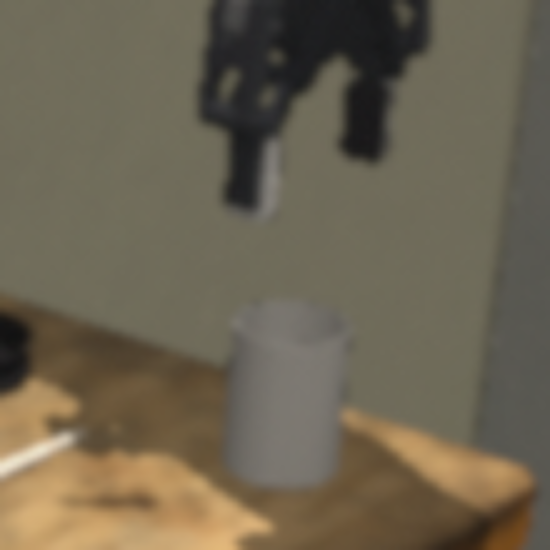

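View pics/c2.png

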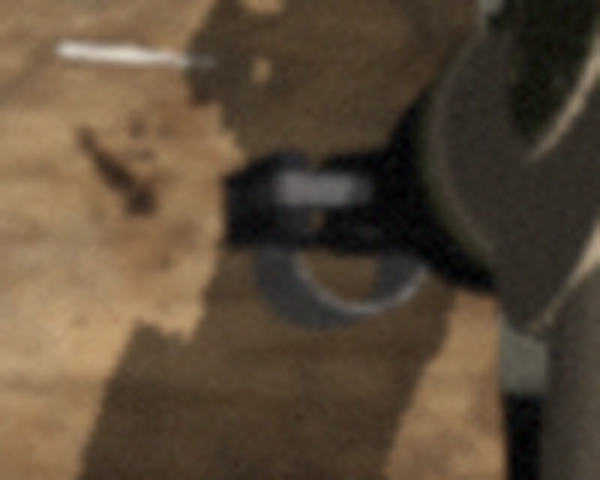

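```bash
python3 -m handwheel '[{"jaw":85,"delta_pos":[0.001,0.001,0.03],"turn":0},{"jaw":85,"delta_pos":[0.001,0.001,0.06],"turn":0},{"jaw":85,"delta_pos":[0.001,0.001,0.08],"turn":0},{"jaw":85,"delta_pos":[0.001,0.001,0.094],"turn":0},{"jaw":85,"delta_pos":[0.001,0.001,0.094],"turn":0},{"jaw":85,"delta_pos":[0.001,0.001,0.094],"turn":0}]'; python3 go.py .430 -.194 .032 0; python3 - <<'E'
from h import *
s=camera('scene');t=camera('top')
crop(s,360,100,110,110,5,'pics/c3.png')
E
```

```text
clock: 13.27
position: [0.4296, -0.1946, 0.0334]
ee_rot: [1.0, 0.0, -0.0, -0.0]
ft_force: [-0.8, 0.1, 0.1]
grip_width: 0.997
clock 13.27 pos [ 0.4296 -0.1946  0.0334] yaw 0.04 tilt 0.05 F [-0.8  0.1  0.1] w 85.1
delta [ 0.0004 -0.0005  0.0014] turn 0.0002
```

View pics/c3.png

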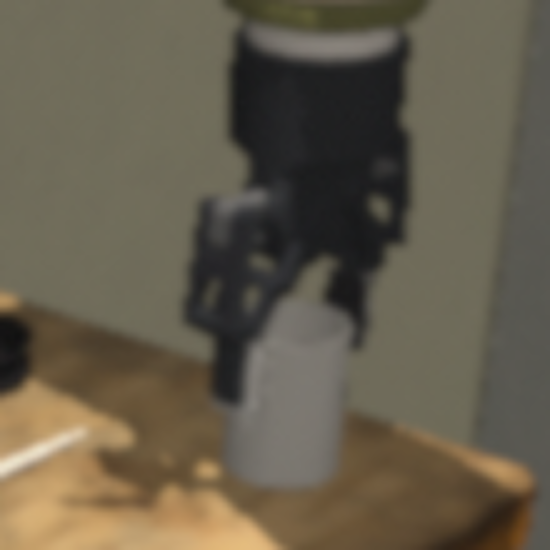

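The fingers stand on either side of the mid flask. Closing at 60 N and lifting.

```bash
python3 -m handwheel '[{"jaw":45,"delta_pos":[0,0,0],"turn":0},{"jaw":45,"delta_pos":[0,0,0],"turn":0},{"jaw":45,"delta_pos":[0,0,0],"turn":0},{"jaw":45,"delta_pos":[0,0,0],"turn":0},{"jaw":45,"delta_pos":[0,0,0],"turn":0},{"jaw":45,"delta_pos":[0,0,0],"turn":0}]' 60; python3 go.py .430 -.194 .032 0;  python3 -m handwheel '[{"jaw":45,"delta_pos":[0,0,-0.02],"turn":0},{"jaw":45,"delta_pos":[0,0,-0.05],"turn":0},{"jaw":45,"delta_pos":[0,0,-0.09],"turn":0},{"jaw":45,"delta_pos":[0,0,-0.11],"turn":0},{"jaw":45,"delta_pos":[0,0,-0.11],"turn":0},{"jaw":45,"delta_pos":[0,0,-0.11],"turn":0}]'; python3 go.py .610 -.174 .143 0; python3 - <<'E'
from h import *
s=camera('scene')
crop(s,360,70,110,120,5,'pics/c4.png')
E
```

```text
clock: 13.87
position: [0.4299, -0.1953, 0.0346]
ee_rot: [1.0, 0.0, 0.001, 0.001]
ft_force: [-2.4, 1.1, 10.8]
grip_width: 0.616
clock 13.87 pos [ 0.4299 -0.1953  0.0346] yaw 0.01 tilt 0.1 F [-2.4  1.1 10.8] w 52.6
delta [ 0.0001 -0.0013  0.0026] turn 0.0001
clock: 14.37
position: [0.4298, -0.1953, 0.1444]
ee_rot: [1.0, -0.0, 0.001, 0.001]
ft_force: [0.0, -0.2, -1.9]
grip_width: 0.611
clock 14.37 pos [ 0.4298 -0.1953  0.1444] yaw -0.01 tilt 0.15 F [ 0.  -0.2 -1.9] w 52.2
delta [ 0.1802 -0.0213  0.0017] turn -0.0
```

View pics/c4.png

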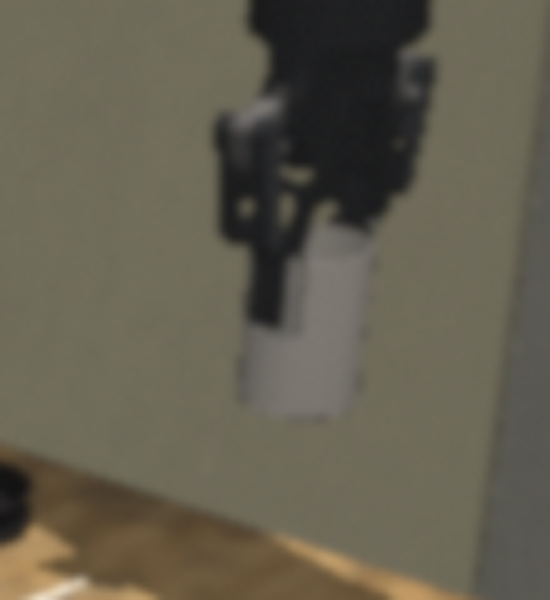

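```bash
python3 -m handwheel '[{"jaw":45,"delta_pos":[0.02,-0.003,0],"turn":0},{"jaw":45,"delta_pos":[0.05,-0.006,0],"turn":0},{"jaw":45,"delta_pos":[0.085,-0.01,0],"turn":0},{"jaw":45,"delta_pos":[0.12,-0.014,0],"turn":0},{"jaw":45,"delta_pos":[0.15,-0.018,0],"turn":0},{"jaw":45,"delta_pos":[0.17,-0.021,0],"turn":0},{"jaw":45,"delta_pos":[0.1805,-0.021,0],"turn":0},{"jaw":45,"delta_pos":[0.1805,-0.021,0],"turn":0},{"jaw":45,"delta_pos":[0.1805,-0.021,0],"turn":0},{"jaw":45,"delta_pos":[0.1805,-0.021,0],"turn":0}]'; python3 go.py .610 -.174 .0406 0; python3 - <<'E'
from h import *
s=camera('scene');t=camera('top')
crop(s,300,70,110,120,5,'pics/c5.png');crop(t,370,110,100,80,6,'pics/c6.png')
E
```

```text
clock: 15.25
position: [0.6085, -0.174, 0.1421]
ee_rot: [1.0, -0.0, -0.001, -0.0]
ft_force: [-0.2, -0.6, -1.9]
grip_width: 0.612
clock 15.25 pos [ 0.6085 -0.174   0.1421] yaw -0.01 tilt 0.14 F [-0.2 -0.6 -1.9] w 52.2
delta [ 0.0018 -0.      0.1015] turn -0.0001
```

View pics/c5.png

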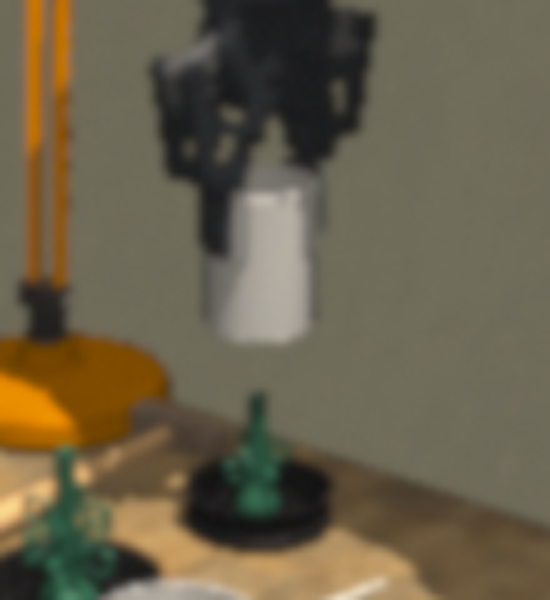

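View pics/c6.png

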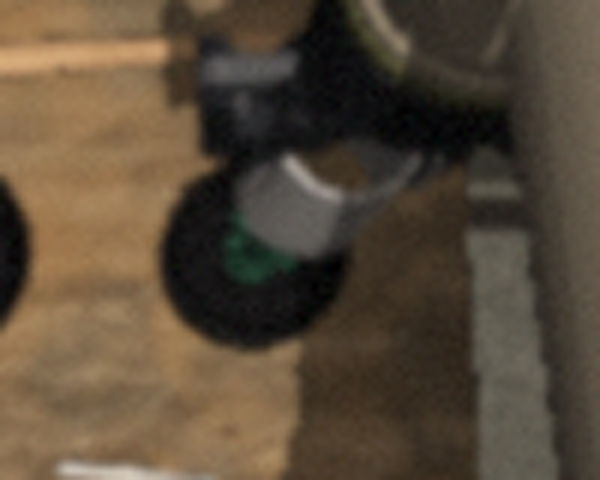

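```bash
cat > ov.py <<'E'
from h import *
def ov(fn,out,cam,x0,y0,s,items):
    im=cv2.imread(fn); a=np.linspace(0,6.28,73)
    for x,y,z,r,c in items:
        q=proj(cam,np.c_[x+r*np.cos(a),y+r*np.sin(a),0*a+z]); q=(q-[x0,y0]+.5)*s-.5
        cv2.polylines(im,[np.round(q).astype(np.int32)],True,c,1)
    cv2.imwrite(out,im)
E
python3 - <<'E'
from ov import *
G=(0,0,255);B=(255,255,0)
it=[(.6085,-.174,.1075,.027,G),(.6085,-.174,.1795,.027,G),(.61,-.174,.02,.0385,B),(.61,-.174,.07,.005,B)]
ov('pics/c5.png','pics/c7.png','scene',300,70,5,it)
ov('pics/c6.png','pics/c8.png','top',370,110,6,it)
E
```

```text
(no output)
```

View pics/c7.png

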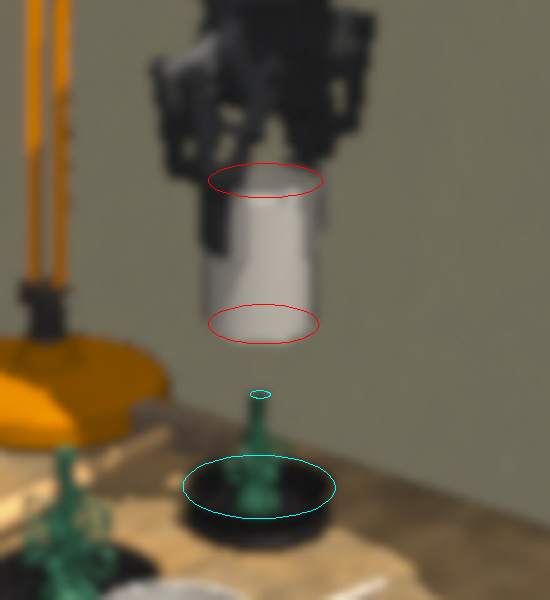

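View pics/c8.png

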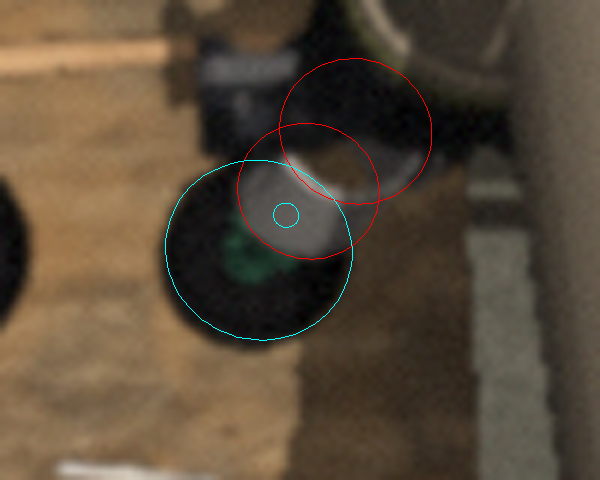

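Predicted and seen outlines agree to about 2 mm, against 7.5 mm of clearance over the tree. Lowering.

```bash
python3 -m handwheel '[{"jaw":45,"delta_pos":[0.001,0.001,0.015],"turn":0},{"jaw":45,"delta_pos":[0.001,0.001,0.03],"turn":0},{"jaw":45,"delta_pos":[0.001,0.001,0.045],"turn":0},{"jaw":45,"delta_pos":[0.001,0.001,0.06],"turn":0},{"jaw":45,"delta_pos":[0.001,0.001,0.075],"turn":0},{"jaw":45,"delta_pos":[0.001,0.001,0.085],"turn":0},{"jaw":45,"delta_pos":[0.001,0.001,0.085],"turn":0},{"jaw":45,"delta_pos":[0.001,0.001,0.085],"turn":0}]'; python3 go.py .610 -.174 .0406 0; python3 - <<'E'
from h import *
s=camera('scene')
crop(s,300,70,110,120,5,'pics/c9.png')
E
```

```text
clock: 16.02
position: [0.6103, -0.1751, 0.0585]
ee_rot: [1.0, -0.0, -0.0, 0.0]
ft_force: [0.8, -0.2, -2.1]
grip_width: 0.62
clock 16.02 pos [ 0.6103 -0.1751  0.0585] yaw -0.01 tilt 0.03 F [ 0.8 -0.2 -2.1] w 52.9
delta [-0.0003 -0.0011  0.0179] turn -0.0001
```

View pics/c9.png

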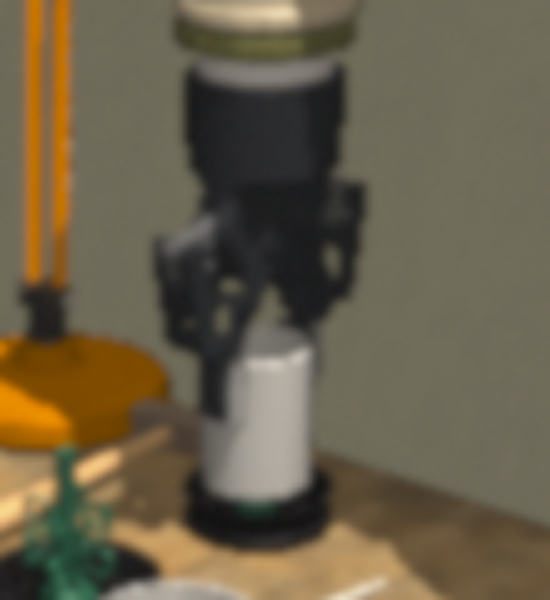

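Flask over the tree with no contact force. Lowering the rest of the way.

```bash
python3 -m handwheel '[{"jaw":45,"delta_pos":[0,0,0.006],"turn":0},{"jaw":45,"delta_pos":[0,0,0.011],"turn":0},{"jaw":45,"delta_pos":[0,0,0.015],"turn":0},{"jaw":45,"delta_pos":[0,0,0.018],"turn":0},{"jaw":45,"delta_pos":[0,0,0.018],"turn":0},{"jaw":45,"delta_pos":[0,0,0.018],"turn":0}]'; python3 go.py .610 -.174 .0406 0
```

```text
clock: 16.57
position: [0.611, -0.1749, 0.0408]
ee_rot: [1.0, 0.0, 0.0, 0.0]
ft_force: [-2.5, 0.3, 2.9]
grip_width: 0.614
clock 16.57 pos [ 0.611  -0.1749  0.0408] yaw 0.01 tilt 0.03 F [-2.5  0.3  2.9] w 52.4
delta [-0.001  -0.0009  0.0002] turn 0.0
```

```bash
python3 -m handwheel '[{"jaw":58,"delta_pos":[0,0,0],"turn":0},{"jaw":64,"delta_pos":[0,0,0],"turn":0},{"jaw":75,"delta_pos":[0,0,0],"turn":0},{"jaw":85,"delta_pos":[0,0,0],"turn":0},{"jaw":85,"delta_pos":[0,0,0],"turn":0},{"jaw":85,"delta_pos":[0,0,-0.03],"turn":0},{"jaw":85,"delta_pos":[0,0,-0.07],"turn":0},{"jaw":85,"delta_pos":[0,0,-0.11],"turn":0},{"jaw":85,"delta_pos":[0,0,-0.12],"turn":0},{"jaw":85,"delta_pos":[0,0,-0.12],"turn":0}]'; python3 go.py .459 .058 .15 0; python3 - <<'E'
from ov import *
s=camera('scene')
crop(s,270,90,110,120,5,'pics/d1.png')
B=(0,0,255)
ov('pics/d1.png','pics/d2.png','scene',270,90,5,[(.61,-.174,.078,.027,B)])
E
```

```text
clock: 17.4
position: [0.613, -0.1752, 0.165]
ee_rot: [1.0, 0.0, 0.003, 0.001]
ft_force: [-0.1, -0.1, 0.1]
grip_width: 0.989
clock 17.4 pos [ 0.613  -0.1752  0.165 ] yaw 0.0 tilt 0.42 F [-0.1 -0.1  0.1] w 84.5
delta [-0.1541 -0.2332  0.0135] turn 0.0
```

View pics/d2.png

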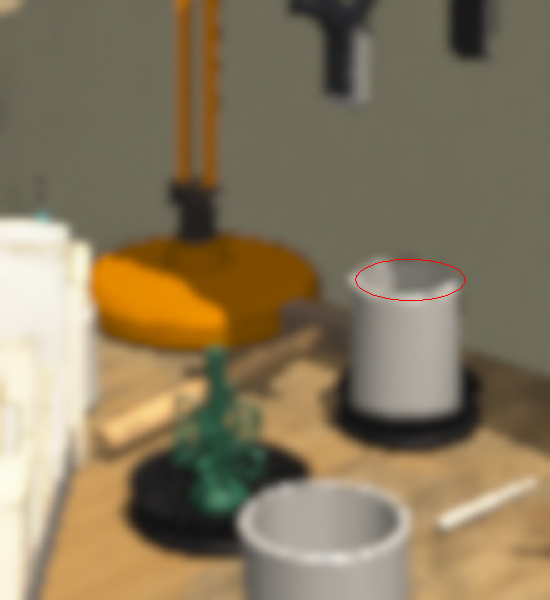

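The mid flask is home: its rim at (407,276) in the crop is within 1 px of where a seated flask would show. Now to the big flask.

```bash
python3 -m handwheel '[{"jaw":85,"delta_pos":[-0.03,-0.01,0],"turn":0},{"jaw":85,"delta_pos":[-0.06,-0.03,0],"turn":0},{"jaw":85,"delta_pos":[-0.09,-0.055,0],"turn":0},{"jaw":85,"delta_pos":[-0.12,-0.085,0],"turn":0},{"jaw":85,"delta_pos":[-0.145,-0.115,0],"turn":0},{"jaw":85,"delta_pos":[-0.154,-0.15,0],"turn":0},{"jaw":85,"delta_pos":[-0.154,-0.19,0],"turn":0},{"jaw":85,"delta_pos":[-0.154,-0.22,0],"turn":0},{"jaw":85,"delta_pos":[-0.154,-0.233,0],"turn":0},{"jaw":85,"delta_pos":[-0.154,-0.233,0],"turn":0}]'; python3 -m handwheel '[{"jaw":85,"delta_pos":[0,0,0],"turn":0},{"jaw":85,"delta_pos":[0,0,0],"turn":0}]';python3 go.py .459 .058 .046 0; python3 - <<'E'
from ov import *
s=camera('scene');t=camera('top')
crop(s,270,110,110,140,5,'pics/e1.png');crop(t,280,160,100,80,6,'pics/e2.png')
it=[(.459,.058,.088,.033,(0,0,255)),(.459,.058,.088,.0305,(0,0,255))]
ov('pics/e1.png','pics/e3.png','scene',270,110,5,it)
ov('pics/e2.png','pics/e4.png','top',280,160,6,it)
E
```

```text
clock: 18.28
position: [0.4558, 0.0615, 0.1595]
ee_rot: [1.0, 0.003, -0.001, -0.0]
ft_force: [0.6, 0.4, 0.6]
grip_width: 0.997
clock: 18.45
position: [0.4564, 0.0569, 0.1596]
ee_rot: [1.0, -0.001, -0.001, 0.0]
ft_force: [0.9, -0.6, -0.6]
grip_width: 0.995
clock 18.45 pos [0.4564 0.0569 0.1596] yaw -0.06 tilt 0.08 F [ 0.9 -0.6 -0.6] w 85.0
delta [ 0.0028 -0.0011  0.1136] turn -0.0003
```

View pics/e3.png

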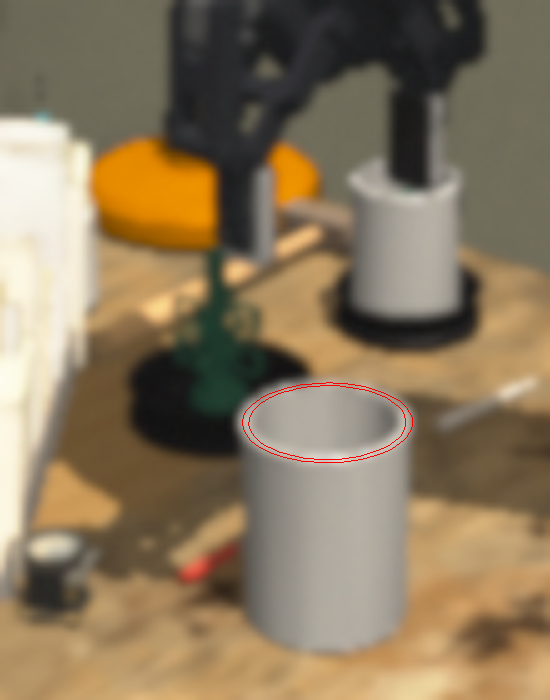

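View pics/e4.png

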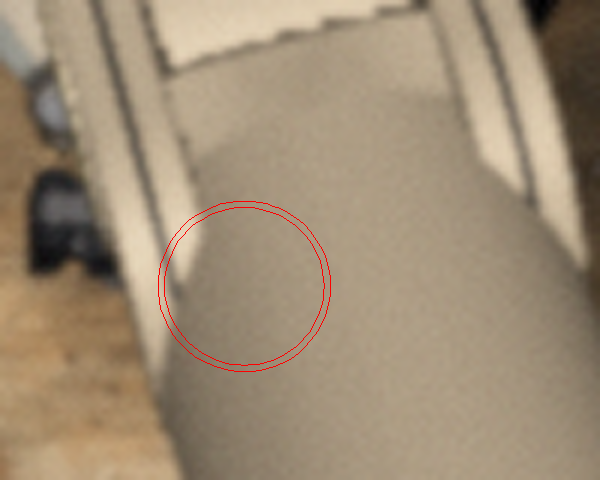

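In the scene view the drawn rim lies on the big flask's rim within 1 px. Descending.

```bash
python3 -m handwheel '[{"jaw":85,"delta_pos":[0.0025,-0.0015,0.02],"turn":0},{"jaw":85,"delta_pos":[0.0025,-0.0015,0.04],"turn":0},{"jaw":85,"delta_pos":[0.0025,-0.0015,0.06],"turn":0},{"jaw":85,"delta_pos":[0.0025,-0.0015,0.08],"turn":0},{"jaw":85,"delta_pos":[0.0025,-0.0015,0.10],"turn":0},{"jaw":85,"delta_pos":[0.0025,-0.0015,0.113],"turn":0},{"jaw":85,"delta_pos":[0.0025,-0.0015,0.113],"turn":0},{"jaw":85,"delta_pos":[0.0025,-0.0015,0.113],"turn":0}]'; python3 go.py .459 .058 .046 0; python3 -m handwheel '[{"jaw":57,"delta_pos":[0,0,0],"turn":0},{"jaw":57,"delta_pos":[0,0,0],"turn":0},{"jaw":57,"delta_pos":[0,0,0],"turn":0},{"jaw":57,"delta_pos":[0,0,0],"turn":0},{"jaw":57,"delta_pos":[0,0,0],"turn":0},{"jaw":57,"delta_pos":[0,0,0],"turn":0}]' 70; python3 go.py .459 .058 .046 0;
```

```text
clock: 19.22
position: [0.4589, 0.0589, 0.0471]
ee_rot: [1.0, -0.001, -0.001, -0.0]
ft_force: [-0.0, -0.7, 0.1]
grip_width: 0.994
clock 19.22 pos [0.4589 0.0589 0.0471] yaw -0.06 tilt 0.09 F [-0.  -0.7  0.1] w 84.9
delta [0.0001 0.0009 0.0011] turn -0.0003
clock: 19.72
position: [0.4603, 0.0592, 0.0491]
ee_rot: [1.0, -0.0, 0.001, 0.0]
ft_force: [-2.3, -1.3, 10.4]
grip_width: 0.761
clock 19.72 pos [0.4603 0.0592 0.0491] yaw -0.03 tilt 0.15 F [-2.3 -1.3 10.4] w 65.0
delta [-0.0013  0.0012  0.0031] turn -0.0002
```

```bash
python3 -m handwheel '[{"jaw":57,"delta_pos":[0,0,-0.02],"turn":0},{"jaw":57,"delta_pos":[0,0,-0.05],"turn":0},{"jaw":57,"delta_pos":[0,0,-0.085],"turn":0},{"jaw":57,"delta_pos":[0,0,-0.115],"turn":0},{"jaw":57,"delta_pos":[0,0,-0.125],"turn":0},{"jaw":57,"delta_pos":[0,0,-0.125],"turn":0},{"jaw":57,"delta_pos":[0,0,-0.125],"turn":0}]'; python3 go.py .611 -.037 .17 0; python3 - <<'E'
from ov import *
s=camera('scene')
crop(s,270,60,110,140,5,'pics/e5.png')
E
```

```text
clock: 20.3
position: [0.4591, 0.0593, 0.1719]
ee_rot: [1.0, -0.0, 0.0, 0.0]
ft_force: [-0.3, -0.5, -4.5]
grip_width: 0.761
clock 20.3 pos [0.4591 0.0593 0.1719] yaw -0.02 tilt 0.05 F [-0.3 -0.5 -4.5] w 65.0
delta [0.152  0.0962 0.0021] turn -0.0001
```

View pics/e5.png

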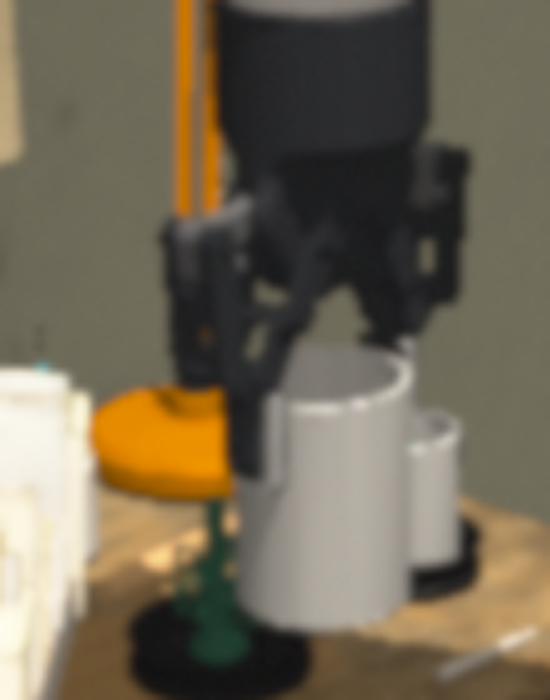

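```bash
python3 -m handwheel '[{"jaw":57,"delta_pos":[0.01,0.01,0],"turn":0},{"jaw":57,"delta_pos":[0.03,0.025,0],"turn":0},{"jaw":57,"delta_pos":[0.055,0.045,0],"turn":0},{"jaw":57,"delta_pos":[0.085,0.065,0],"turn":0},{"jaw":57,"delta_pos":[0.115,0.083,0],"turn":0},{"jaw":57,"delta_pos":[0.14,0.093,0],"turn":0},{"jaw":57,"delta_pos":[0.152,0.096,0],"turn":0},{"jaw":57,"delta_pos":[0.152,0.096,0],"turn":0},{"jaw":57,"delta_pos":[0.152,0.096,0],"turn":0},{"jaw":57,"delta_pos":[0.152,0.096,0],"turn":0}]'; python3 go.py .611 -.037 .0551 0; python3 - <<'E'
from ov import *
from workcell import get_obs
s=camera('scene');t=camera('top')
crop(s,270,60,110,140,5,'pics/e6.png');crop(t,310,100,100,80,6,'pics/e7.png')
p=get_obs()['position'];R=(0,0,255);B=(255,255,0);b=p[2]-.0491
it=[(p[0],p[1],b,.033,R),(p[0],p[1],b+.088,.033,R),(.611,-.037,.02,.0445,B),(.611,-.037,0,.0445,B),(.611,-.037,.086,.005,B)]
ov('pics/e6.png','pics/e8.png','scene',270,60,5,it)
ov('pics/e7.png','pics/e9.png','top',310,100,6,it)
E
```

```text
clock: 21.18
position: [0.6102, -0.0359, 0.1708]
ee_rot: [1.0, 0.0, -0.001, -0.0]
ft_force: [-0.2, -0.1, -3.1]
grip_width: 0.76
clock 21.18 pos [ 0.6102 -0.0359  0.1708] yaw 0.05 tilt 0.16 F [-0.2 -0.1 -3.1] w 64.9
delta [0.0011 0.0011 0.1157] turn 0.0003
```

View pics/e8.png

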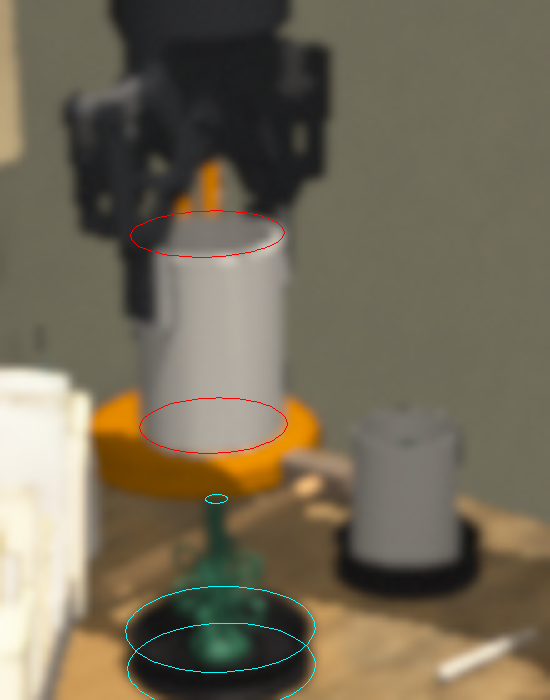

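View pics/e9.png

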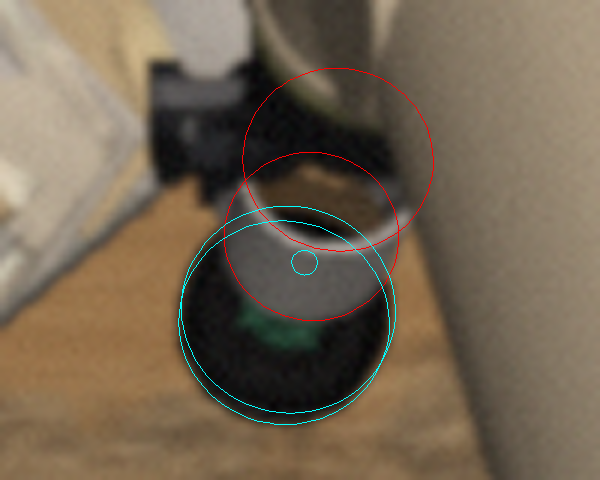

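Outlines match. Lowering the big flask over the tree.

```bash
python3 -m handwheel '[{"jaw":57,"delta_pos":[0.0005,0.0005,0.015],"turn":0},{"jaw":57,"delta_pos":[0.0005,0.0005,0.03],"turn":0},{"jaw":57,"delta_pos":[0.0005,0.0005,0.045],"turn":0},{"jaw":57,"delta_pos":[0.0005,0.0005,0.06],"turn":0},{"jaw":57,"delta_pos":[0.0005,0.0005,0.075],"turn":0},{"jaw":57,"delta_pos":[0.0005,0.0005,0.09],"turn":0},{"jaw":57,"delta_pos":[0.0005,0.0005,0.10],"turn":0},{"jaw":57,"delta_pos":[0.0005,0.0005,0.10],"turn":0},{"jaw":57,"delta_pos":[0.0005,0.0005,0.10],"turn":0}]'; python3 go.py .611 -.037 .0551 0
```

```text
clock: 22.03
position: [0.6114, -0.0368, 0.0725]
ee_rot: [1.0, 0.0, -0.0, 0.0]
ft_force: [-0.1, -0.1, -2.5]
grip_width: 0.764
clock 22.03 pos [ 0.6114 -0.0368  0.0725] yaw 0.02 tilt 0.03 F [-0.1 -0.1 -2.5] w 65.2
delta [-0.0004  0.0002  0.0174] turn 0.0001
```

```bash
python3 -m handwheel '[{"jaw":57,"delta_pos":[0,0,0.006],"turn":0},{"jaw":57,"delta_pos":[0,0,0.011],"turn":0},{"jaw":57,"delta_pos":[0,0,0.015],"turn":0},{"jaw":57,"delta_pos":[0,0,0.0177],"turn":0},{"jaw":57,"delta_pos":[0,0,0.0177],"turn":0},{"jaw":57,"delta_pos":[0,0,0.0177],"turn":0}]'; python3 go.py .611 -.037 .0551 0
```

```text
clock: 22.53
position: [0.6119, -0.0369, 0.0553]
ee_rot: [1.0, 0.0, 0.0, 0.0]
ft_force: [-4.4, -0.3, 4.7]
grip_width: 0.755
clock 22.53 pos [ 0.6119 -0.0369  0.0553] yaw 0.0 tilt 0.03 F [-4.4 -0.3  4.7] w 64.5
delta [-0.0009  0.0001  0.0002] turn 0.0
```

```bash
python3 -m handwheel '[{"jaw":70,"delta_pos":[0,0,0],"turn":0},{"jaw":76,"delta_pos":[0,0,0],"turn":0},{"jaw":85,"delta_pos":[0,0,0],"turn":0},{"jaw":85,"delta_pos":[0,0,0],"turn":0},{"jaw":85,"delta_pos":[0,0,0],"turn":0},{"jaw":85,"delta_pos":[0,0,-0.03],"turn":0},{"jaw":85,"delta_pos":[0,0,-0.07],"turn":0},{"jaw":85,"delta_pos":[0,0,-0.105],"turn":0},{"jaw":85,"delta_pos":[0,0,-0.115],"turn":0},{"jaw":85,"delta_pos":[0,0,-0.115],"turn":0}]'; python3 go.py .48 .20 .165 0; python3 - <<'E'
from ov import *
s=camera('scene');t=camera('top')
crop(s,270,90,110,120,5,'pics/f1.png')
ov('pics/f1.png','pics/f2.png','scene',270,90,5,[(.611,-.037,.094,.033,(0,0,255))])
crop(t,310,100,130,80,6,'pics/f3.png')
ov('pics/f3.png','pics/f4.png','top',310,100,6,[(.611,-.037,.094,.033,(0,0,255)),(.61,-.174,.078,.027,(0,0,255))])
E
```

```text
clock: 23.37
position: [0.6137, -0.0367, 0.1736]
ee_rot: [1.0, 0.0, 0.003, 0.0]
ft_force: [0.3, 1.2, -0.2]
grip_width: 0.993
clock 23.37 pos [ 0.6137 -0.0367  0.1736] yaw 0.0 tilt 0.36 F [ 0.3  1.2 -0.2] w 84.8
delta [-0.1337 -0.2367  0.0076] turn 0.0
```

View pics/f2.png

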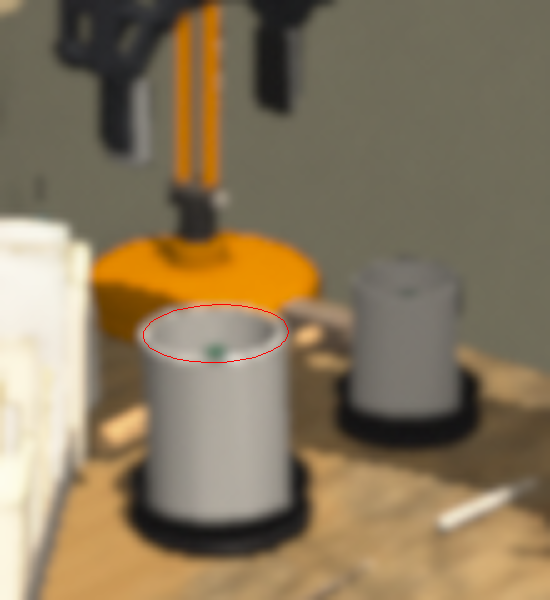

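View pics/f4.png

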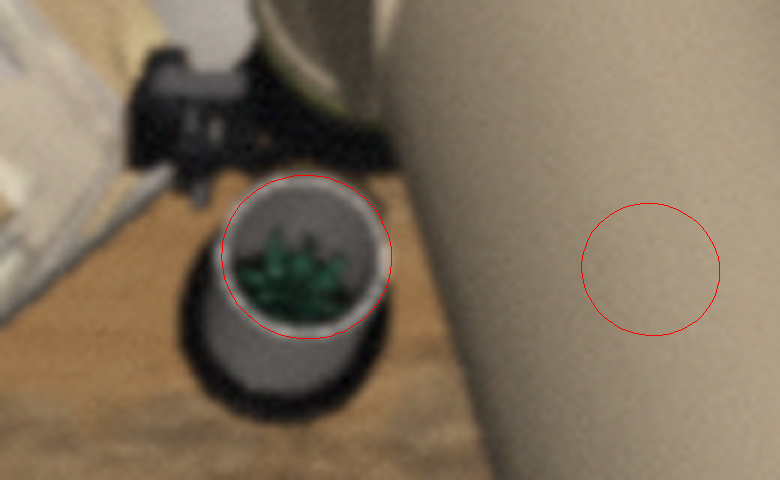

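The big flask is home and central, with its tree inside. Next the small flask, moving back in x, then across in y.

```bash
python3 -m handwheel '[{"jaw":64,"delta_pos":[-0.035,0,0],"turn":0},{"jaw":64,"delta_pos":[-0.075,0,0],"turn":0},{"jaw":64,"delta_pos":[-0.11,-0.02,0],"turn":0},{"jaw":64,"delta_pos":[-0.13,-0.05,0],"turn":0},{"jaw":64,"delta_pos":[-0.134,-0.09,0],"turn":0},{"jaw":64,"delta_pos":[-0.134,-0.13,0],"turn":0},{"jaw":64,"delta_pos":[-0.134,-0.17,0],"turn":0},{"jaw":64,"delta_pos":[-0.134,-0.21,0],"turn":0},{"jaw":64,"delta_pos":[-0.134,-0.25,0],"turn":0},{"jaw":64,"delta_pos":[-0.134,-0.28,0],"turn":0}]'; python3 go.py .5865 .264 .165 0
```

```text
clock: 24.3
position: [0.4762, 0.2461, 0.1683]
ee_rot: [1.0, 0.001, -0.001, -0.0]
ft_force: [0.3, 0.4, -0.4]
grip_width: 0.75
clock 24.3 pos [0.4762 0.2461 0.1683] yaw 0.11 tilt 0.11 F [ 0.3  0.4 -0.4] w 64.0
delta [ 0.1103 -0.0177  0.0031] turn 0.0006
```

```bash
python3 -m handwheel '[{"jaw":64,"delta_pos":[0.01,-0.018,0],"turn":0},{"jaw":64,"delta_pos":[0.04,-0.018,0],"turn":0},{"jaw":64,"delta_pos":[0.07,-0.018,0],"turn":0},{"jaw":64,"delta_pos":[0.095,-0.018,0.0],"turn":0},{"jaw":64,"delta_pos":[0.108,-0.018,0.02],"turn":0},{"jaw":64,"delta_pos":[0.108,-0.018,0.04],"turn":0},{"jaw":64,"delta_pos":[0.108,-0.018,0.05],"turn":0},{"jaw":64,"delta_pos":[0.108,-0.018,0.05],"turn":0},{"jaw":64,"delta_pos":[0.108,-0.018,0.05],"turn":0}]'; python3 go.py .5865 .264 .021 0; python3 - <<'E'
from ov import *
s=camera('scene');t=camera('top')
crop(s,160,130,120,140,5,'pics/g1.png');crop(t,190,120,100,80,6,'pics/g2.png')
it=[(.5865,.264,.056,.021,(0,0,255))]
ov('pics/g1.png','pics/g3.png','scene',160,130,5,it)
ov('pics/g2.png','pics/g4.png','top',190,120,6,it)
E
```

```text
clock: 25.05
position: [0.5847, 0.2612, 0.1189]
ee_rot: [1.0, 0.0, -0.001, 0.0]
ft_force: [-0.4, 0.2, 0.1]
grip_width: 0.747
clock 25.05 pos [0.5847 0.2612 0.1189] yaw 0.05 tilt 0.12 F [-0.4  0.2  0.1] w 63.8
delta [ 0.002  -0.0029  0.0979] turn 0.0003
```

View pics/g3.png

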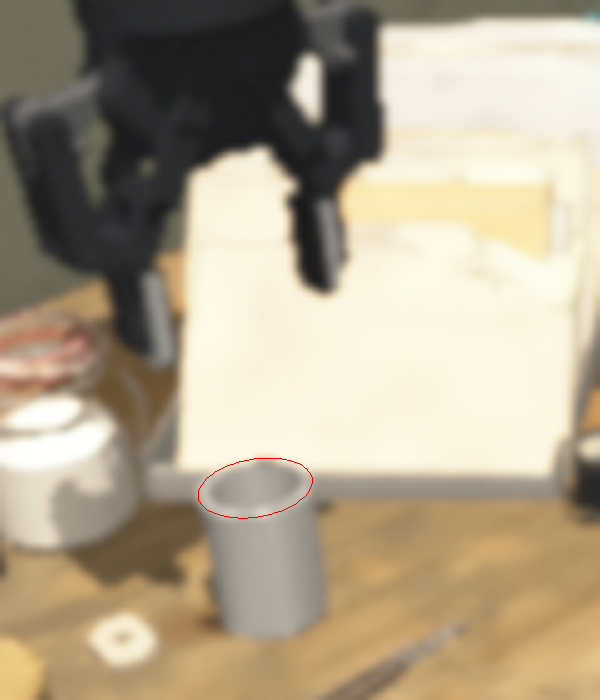

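View pics/g4.png

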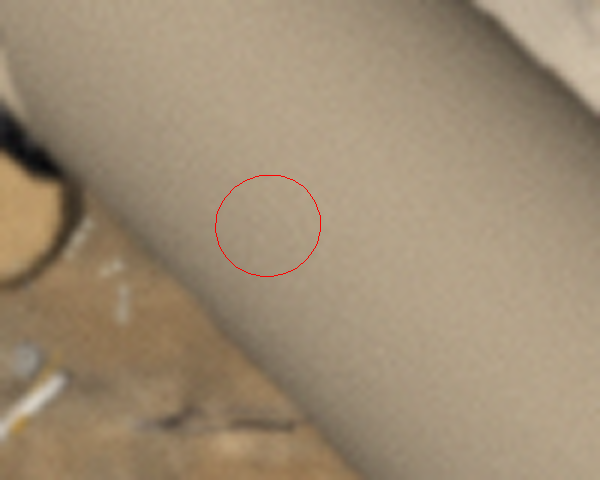

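The small flask's rim is where predicted, and nothing stands under the fingers. Descending to grip.

```bash
python3 -m handwheel '[{"jaw":64,"delta_pos":[0.0015,-0.0025,0.02],"turn":0},{"jaw":64,"delta_pos":[0.0015,-0.0025,0.04],"turn":0},{"jaw":64,"delta_pos":[0.0015,-0.0025,0.06],"turn":0},{"jaw":64,"delta_pos":[0.0015,-0.0025,0.08],"turn":0},{"jaw":64,"delta_pos":[0.0015,-0.0025,0.097],"turn":0},{"jaw":64,"delta_pos":[0.0015,-0.0025,0.097],"turn":0},{"jaw":64,"delta_pos":[0.0015,-0.0025,0.097],"turn":0}]'; python3 go.py .5865 .264 .021 0; python3 - <<'E'
from ov import *
s=camera('scene')
crop(s,160,130,120,140,5,'pics/g5.png')
E
```

```text
clock: 25.73
position: [0.5872, 0.2638, 0.0234]
ee_rot: [1.0, 0.0, 0.0, 0.0]
ft_force: [-0.2, 0.3, 0.7]
grip_width: 0.753
clock 25.73 pos [0.5872 0.2638 0.0234] yaw 0.02 tilt 0.01 F [-0.2  0.3  0.7] w 64.3
delta [-0.0007 -0.0002  0.0024] turn 0.0001
```

View pics/g5.png

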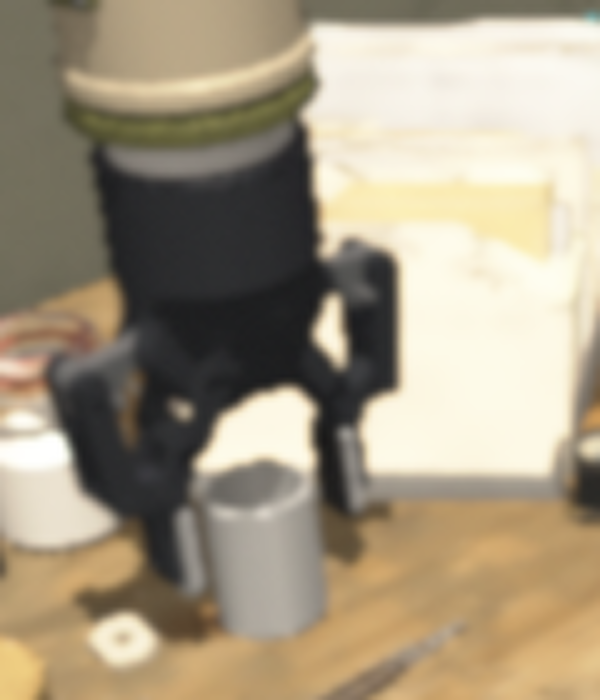

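```bash
python3 -m handwheel '[{"jaw":34,"delta_pos":[0,0,0],"turn":0},{"jaw":34,"delta_pos":[0,0,0],"turn":0},{"jaw":34,"delta_pos":[0,0,0],"turn":0},{"jaw":34,"delta_pos":[0,0,0],"turn":0},{"jaw":34,"delta_pos":[0,0,0],"turn":0}]' 50; python3 go.py .5865 .264 .021 0;  python3 -m handwheel '[{"jaw":34,"delta_pos":[0,0,-0.02],"turn":0},{"jaw":34,"delta_pos":[0,0,-0.05],"turn":0},{"jaw":34,"delta_pos":[-0.01,0,-0.09],"turn":0},{"jaw":34,"delta_pos":[-0.03,0,-0.12],"turn":0},{"jaw":34,"delta_pos":[-0.06,-0.01,-0.12],"turn":0},{"jaw":34,"delta_pos":[-0.09,-0.023,-0.12],"turn":0},{"jaw":34,"delta_pos":[-0.12,-0.035,-0.12],"turn":0},{"jaw":34,"delta_pos":[-0.145,-0.045,-0.12],"turn":0},{"jaw":34,"delta_pos":[-0.153,-0.047,-0.12],"turn":0},{"jaw":34,"delta_pos":[-0.153,-0.047,-0.12],"turn":0}]'; python3 -m handwheel '[{"jaw":34,"delta_pos":[0,0,0],"turn":0},{"jaw":34,"delta_pos":[0,0,0],"turn":0}]'; python3 go.py .434 .311 .10 0; python3 - <<'E'
from ov import *
s=camera('scene');t=camera('top')
p=get_obs()['position']; print(p)
crop(s,190,150,120,140,5,'pics/h1.png');crop(t,180,180,100,80,6,'pics/h2.png')
R=(0,0,255);B=(255,255,0);b=p[2]-.0235
it=[(p[0],p[1],b,.021,R),(p[0],p[1],b+.056,.021,R),(.434,.311,.02,.0325,B),(.434,.311,0,.0325,B),(.434,.311,.051,.005,B)]
ov('pics/h1.png','pics/h3.png','scene',190,150,5,it)
ov('pics/h2.png','pics/h4.png','top',180,180,6,it)
E
```

```text
clock: 26.2
position: [0.5882, 0.2641, 0.0247]
ee_rot: [1.0, -0.0, 0.001, -0.0]
ft_force: [-1.1, -1.3, 7.4]
grip_width: 0.473
clock 26.2 pos [0.5882 0.2641 0.0247] yaw -0.01 tilt 0.15 F [-1.1 -1.3  7.4] w 40.4
delta [-0.0017  0.0001  0.0037] turn -0.0001
clock: 27.03
position: [0.4323, 0.3119, 0.1436]
ee_rot: [1.0, 0.002, 0.001, 0.0]
ft_force: [0.1, -0.2, -0.5]
grip_width: 0.474
clock: 27.2
position: [0.4358, 0.3098, 0.1429]
ee_rot: [1.0, -0.001, 0.0, 0.0]
ft_force: [0.7, -0.5, -1.5]
grip_width: 0.468
clock 27.2 pos [0.4358 0.3098 0.1429] yaw -0.1 tilt 0.05 F [ 0.7 -0.5 -1.5] w 40.0
delta [-0.0018 -0.0012  0.0429] turn -0.0006
[0.43552355 0.30986757 0.14261564]
```

View pics/h3.png

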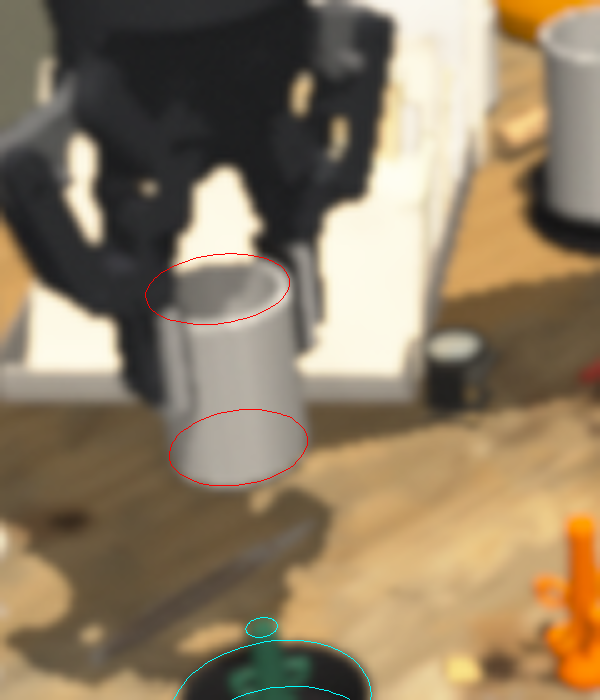

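View pics/h4.png

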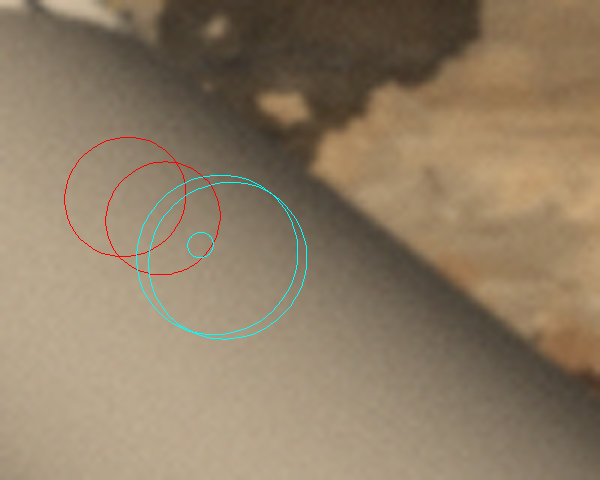

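```bash
python3 - <<'E'
from ov import *
s=cv2.imread('pics/scene0.png')[:,:,::-1];t=cv2.imread('pics/top0.png')[:,:,::-1]
crop(s,205,260,80,60,8,'pics/i1.png');crop(t,190,200,50,45,10,'pics/i2.png')
B=(0,0,255)
it=[(.434,.311,.02,.0325,B),(.434,.311,0,.0325,B),(.434,.311,.051,.005,B)]
ov('pics/i1.png','pics/i3.png','scene',205,260,8,it)
ov('pics/i2.png','pics/i4.png','top',190,200,10,it)
a=cv2.imread('pics/i3.png');b=cv2.imread('pics/i4.png')
c=np.zeros((480,640+500,3),np.uint8);c[:480,:640]=a;c[:450,640:]=b;cv2.imwrite('pics/i5.png',cv2.resize(c,(790,333)))
E
```

View pics/i5.png

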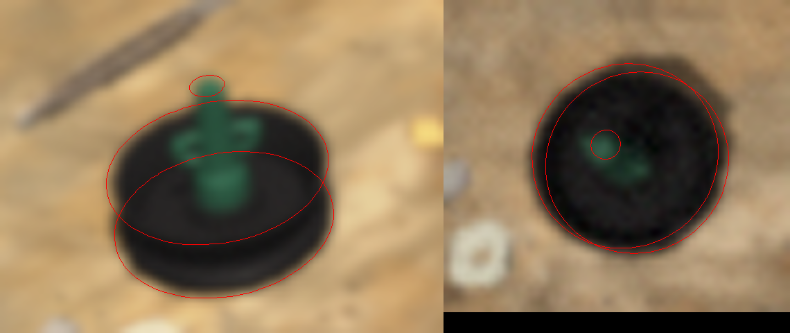

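The small base overlay fits in both views. Lowering the small flask over its tree.

```bash
python3 -m handwheel '[{"jaw":34,"delta_pos":[-0.001,-0.001,0.01],"turn":0},{"jaw":34,"delta_pos":[-0.001,-0.001,0.025],"turn":0},{"jaw":34,"delta_pos":[-0.001,-0.001,0.045],"turn":0},{"jaw":34,"delta_pos":[-0.001,-0.001,0.055],"turn":0},{"jaw":34,"delta_pos":[-0.001,-0.001,0.055],"turn":0},{"jaw":34,"delta_pos":[-0.001,-0.001,0.055],"turn":0}]'; python3 go.py .434 .311 .0307 0; python3 - <<'E'
from ov import *
s=camera('scene')
p=get_obs()['position']; print(p)
crop(s,190,190,120,130,5,'pics/j1.png')
R=(0,0,255);b=p[2]-.0247
ov('pics/j1.png','pics/j2.png','scene',190,190,5,[(p[0],p[1],b,.021,R),(p[0],p[1],b+.056,.021,R),(.434,.311,.02,.03,(255,255,0))])
E
```

```text
clock: 27.8
position: [0.433, 0.3115, 0.0872]
ee_rot: [1.0, 0.0, -0.001, 0.0]
ft_force: [0.3, 0.0, -0.8]
grip_width: 0.467
clock 27.8 pos [0.433  0.3115 0.0872] yaw 0.0 tilt 0.08 F [ 0.3  0.  -0.8] w 39.9
delta [0.0011 0.0005 0.0565] turn 0.0
[0.43342801 0.31189741 0.08803774]
```

View pics/j2.png

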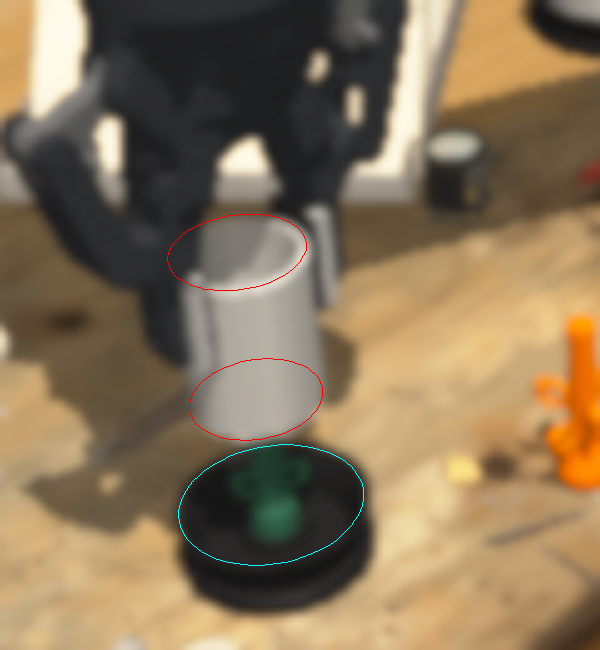

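```bash
python3 -m handwheel '[{"jaw":34,"delta_pos":[0.0005,0,0.01],"turn":0},{"jaw":34,"delta_pos":[0.0005,0,0.02],"turn":0},{"jaw":34,"delta_pos":[0.0005,0,0.03],"turn":0},{"jaw":34,"delta_pos":[0.0005,0,0.038],"turn":0},{"jaw":34,"delta_pos":[0.0005,0,0.041],"turn":0},{"jaw":34,"delta_pos":[0.0005,0,0.041],"turn":0},{"jaw":34,"delta_pos":[0.0005,0,0.041],"turn":0}]'; python3 go.py .434 .311 .0307 0
```

```text
clock: 28.43
position: [0.4336, 0.3117, 0.0466]
ee_rot: [1.0, 0.0, -0.0, 0.0]
ft_force: [0.6, -0.5, -1.5]
grip_width: 0.472
clock 28.43 pos [0.4336 0.3117 0.0466] yaw 0.02 tilt 0.01 F [ 0.6 -0.5 -1.5] w 40.3
delta [0.0004 0.0007 0.0159] turn 0.0001
```

```bash
python3 -m handwheel '[{"jaw":34,"delta_pos":[0,0,0.006],"turn":0},{"jaw":34,"delta_pos":[0,0,0.011],"turn":0},{"jaw":34,"delta_pos":[0,0,0.014],"turn":0},{"jaw":34,"delta_pos":[0,0,0.016],"turn":0},{"jaw":34,"delta_pos":[0,0,0.016],"turn":0},{"jaw":34,"delta_pos":[0,0,0.016],"turn":0}]'; python3 go.py .434 .311 .0307 0
```

```text
clock: 28.93
position: [0.4337, 0.3115, 0.0307]
ee_rot: [1.0, 0.0, 0.0, 0.0]
ft_force: [-0.7, -2.0, 2.6]
grip_width: 0.47
clock 28.93 pos [0.4337 0.3115 0.0307] yaw 0.01 tilt 0.03 F [-0.7 -2.   2.6] w 40.2
delta [0.0003 0.0005 0.    ] turn 0.0
```

On the floor at the expected height. Releasing and lifting clear.

```bash
python3 -m handwheel '[{"jaw":46,"delta_pos":[0,0,0],"turn":0},{"jaw":54,"delta_pos":[0,0,0],"turn":0},{"jaw":66,"delta_pos":[0,0,0],"turn":0},{"jaw":66,"delta_pos":[0,0,0],"turn":0},{"jaw":66,"delta_pos":[0,0,0],"turn":0},{"jaw":66,"delta_pos":[0,0,-0.03],"turn":0},{"jaw":66,"delta_pos":[0,0,-0.07],"turn":0},{"jaw":66,"delta_pos":[0,0,-0.11],"turn":0},{"jaw":66,"delta_pos":[0,0,-0.15],"turn":0},{"jaw":66,"delta_pos":[0,0,-0.15],"turn":0}]'; python3 -m handwheel '[{"jaw":66,"delta_pos":[0,0.03,0],"turn":0},{"jaw":66,"delta_pos":[0,0.07,0],"turn":0},{"jaw":66,"delta_pos":[0,0.11,0],"turn":0},{"jaw":66,"delta_pos":[0,0.15,0],"turn":0},{"jaw":66,"delta_pos":[0,0.19,0],"turn":0},{"jaw":66,"delta_pos":[0,0.22,0],"turn":0},{"jaw":66,"delta_pos":[0,0.22,0],"turn":0},{"jaw":66,"delta_pos":[0,0.22,0],"turn":0},{"jaw":66,"delta_pos":[0,0.22,0],"turn":0},{"jaw":66,"delta_pos":[0,0.22,0],"turn":0}]'; python3 - <<'E'
from ov import *
s=camera('scene');t=camera('top')
R=(0,0,255);B=(255,255,0)
crop(s,190,70,200,250,2.4 and 2,'pics/k0.png')
crop(s,190,220,120,100,6,'pics/k1.png');crop(t,190,130,130,130,6,'pics/k2.png');crop(t,330,110,110,80,7,'pics/k3.png');crop(s,290,80,90,120,5,'pics/k4.png')
it=[(.434,.311,.062,.021,R),(.611,-.037,.094,.033,R),(.61,-.174,.078,.027,R)]
ov('pics/k1.png','pics/k1.png','scene',190,220,6,it)
ov('pics/k2.png','pics/k2.png','top',190,130,6,it)
ov('pics/k3.png','pics/k3.png','top',330,110,7,it)
E
```

```text
clock: 29.77
position: [0.4361, 0.3143, 0.1883]
ee_rot: [1.0, 0.0, 0.005, -0.003]
ft_force: [1.4, 1.2, -0.3]
grip_width: 0.77
clock: 30.6
position: [0.4337, 0.0929, 0.1807]
ee_rot: [1.0, 0.001, 0.0, -0.0]
ft_force: [-0.2, -0.1, -0.4]
grip_width: 0.775
```

View pics/k1.png

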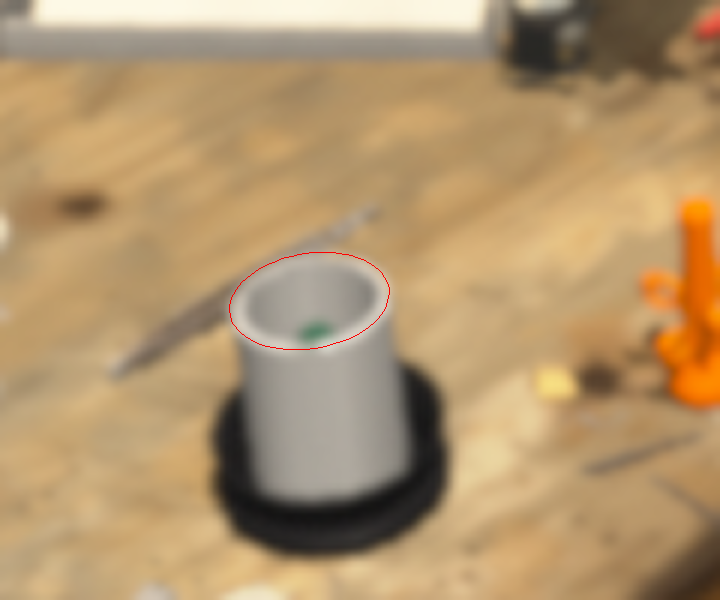

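View pics/k2.png

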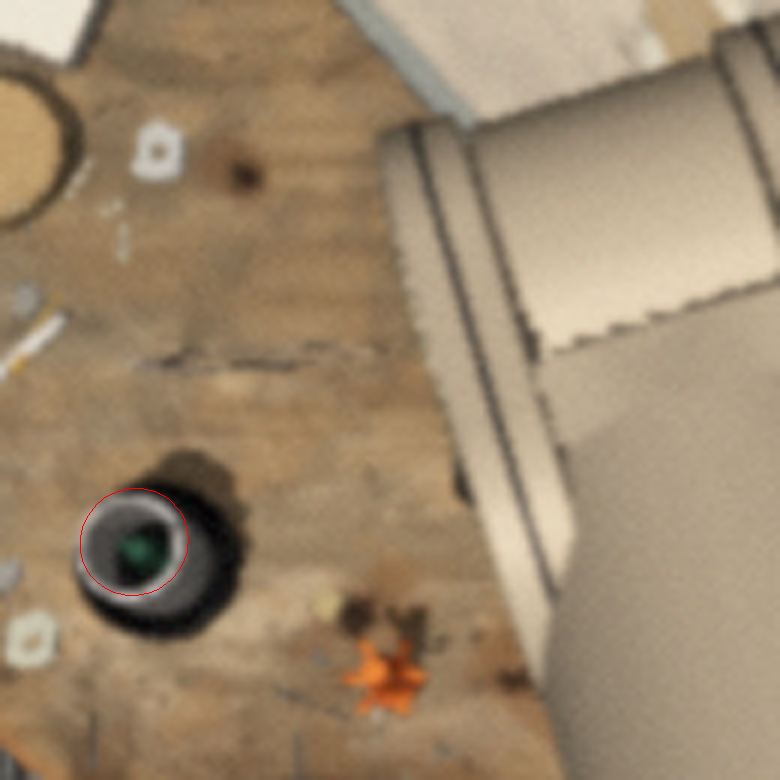

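View pics/k3.png

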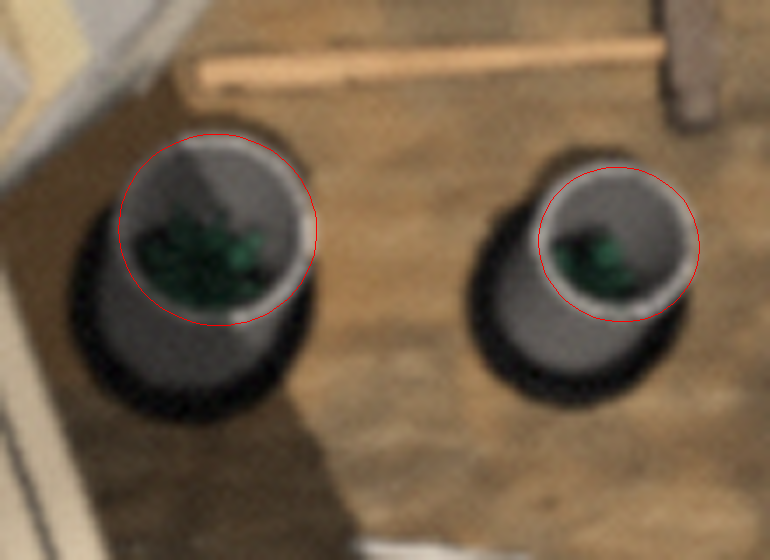

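View pics/k4.png

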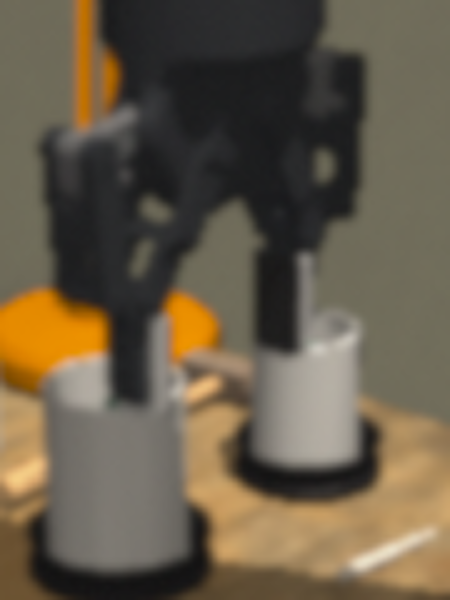

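```bash
python3 - <<'E'
from ov import *
t=camera('top')
crop(t,340,120,40,40,12,'pics/m1.png');crop(t,400,120,40,40,12,'pics/m2.png')
R=(0,0,255);B=(255,255,0)
ov('pics/m1.png','pics/m1.png','top',340,120,12,[(.611,-.037,.086,.0055,R),(.611,-.037,.055,.023,B),(.611,-.037,.025,.023,B)])
ov('pics/m2.png','pics/m2.png','top',400,120,12,[(.61,-.174,.07,.0055,R),(.61,-.174,.04,.017,B),(.61,-.174,.02,.017,B)])
cv2.imwrite('pics/m3.png',cv2.resize(np.hstack([cv2.imread('pics/m1.png'),cv2.imread('pics/m2.png')]),(790,395)))
E
```

```text
(no output)
```

View pics/m3.png

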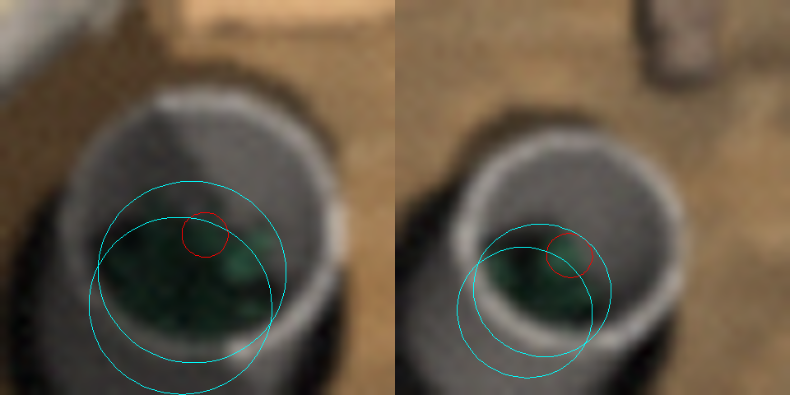

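The trees appear where upright, centred trees should, and the arm is clear and at rest. Handing in.

```bash
python3 go.py .43 .09 .18 0; python3 -c "
from workcell import hand_in; print(hand_in())"
```

```text
clock 30.75 pos [0.4337 0.0927 0.1806] yaw 0.12 tilt 0.02 F [-0.5  0.9  1. ] w 65.7
delta [-0.0037  0.0027  0.0006] turn 0.0007
the job is handed in; nothing more can be done
None
```

I stood the big and mid trees in their own bases, sleeved all three flasks over their trees, and handed the job in at 30.75 s of the 115 s. The hand-in reported no verdict.

- **Seating:** Every part reached the floor at the expected tool height to within about 1 mm, and contact forces were 3–15 N. The big flask showed about 4 N of sideways force as it went in, which I put down to the flared collar.
- **Final pictures:** The rims of all three flasks were within about 2 mm of where seated, centred, upright flasks should show. The two trees I placed showed in the top view where upright, centred trees should be. The big tree's stem tip was hard to pick out inside its flask, so that reading is less certain.
- **Leftovers:** No check failed. The arm ended clear of everything, and I never gripped or aimed at the orange look-alike, which still stood at the end.

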